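# Put the chisels away and lock the tool chest

## Robot

A 6-joint arm with a two-finger parallel gripper is mounted at the origin on the work surface; the furniture and walls round the work are solid. World frame = base frame: x ahead of the robot, y to its left, z up, the work surface at z = 0. Lengths are in mm, angles in rad, forces in N, time in s.
With the tool pointing down it reaches from about 350 to 850 mm from the base axis. Payload 8.1 kg.
Tool frame: the origin (TCP) lies between the finger pads; the fingertips stand tcp_to_tips ahead of it and the grasp point (between the pads) is the TCP (tcp_to_tips is the distance from the TCP to the fingertips, in mm); z points along the fingers, y is the direction in which the jaws open and shut (so a half turn about z gives the same grasp; the last joint's range is limited). The gripper opens to 93 mm and grips with 3 to 60 N. Pads are 15 mm wide; open, the fingers measure 128 mm over their backs; the gripper's body (75 mm by 188 mm) begins 65 mm behind the grasp point.
Start: joints at [1.069, 0.13, 1.488, -0, 1.523, -0.085], TCP at [242.882, 548.647, 237.635] pointing down, gripper open.
Joint ranges: [-2.96, 2.96], [-0.89, 2.26], [0.02, 2.5], [-1.34, 4.48], [0, 2.73], [-2.66, 2.66]. Speed limits (rad/s): [2.39, 2.39, 2.79, 3.14, 3.14, 3.14].

## Interface

Orientations are given as [roll, pitch, yaw] about the fixed x, y, z axes, in that order (R = Rz(yaw) Ry(pitch) Rx(roll)).
In Python, from plant import get_state, camera, finish_job, tcp_to_tips gives the robot as it stands. The module is installed in compiled form; this text tells all that it offers.
- The arm moves only by the tool jog_arm, never from a script. Its arguments are lists of equal length, an entry for each row: "gripper": the closure, from 0 (fully open) to 1 (shut); "offset": the shift along the tool's x, y, z each as a share of 0.1 m, from -1 to 1, a list of three; "twist": the turn about the tool's z as a share of 0.5 rad, from -1 to 1. A call has 1 to 10 rows; each row shifts and turns the commanded pose from where the row before left it, along the tool's axes as they then stand; what a row does not reach is not made up. A row lasts 1/12 s, in which the tool goes at most 41.7 mm and 7.16 degrees, less where a joint would pass 70% of its speed; a pose out of reach is approached as far as the arm can. A call with a number of a shift or a turn outside -1 to 1 is refused whole. A call with a gripper value outside its range is refused whole. The fingers move at their own pace and stop on an object; "force" is the grip in N (left out, the last holds). Time passes only in rows, so rows that do not move let the fingers close. It gives the time, the measured TCP pose, the force and the opening at its end, in the units of the state.
- get_state(): the state, without advancing time (a new reading comes with each control period).
- camera(name): name is "side" or "top" or "wrist"; returns a dict with "color" (400x640x3 uint8, red, green, blue), "fx", "fy", "cx", "cy" (pixels), "pose" (4x4, takes a point from camera to world coordinates). Camera axes: x right, y down, z forward; pixel columns grow to the right and rows downward; lengths in mm; the calibration is good to about 2 mm. A picture is of the moment at which its call begins. There is no depth.
- finish_job(): hands the job in, once; it reports no verdict.
The state is a dict: "time_s": time; "qpos": joint angles; "qd": joint speeds; "joint_torque": joint torques, N m; "tcp_pos": TCP position; "ee_rot": TCP orientation; "ft_force": force on the tool from outside, world axes, zero at the start; "wrist_torque": the same for the moment, N m; "grip_width": finger opening in mm.
Only numpy, scipy, OpenCV 4.12 (cv2) and the standard library are available. Lean on these libraries where they do the work, as an engineer would, in place of code of your own. Each camera call takes 0.05 s, during which the arm holds its last target.

## Task

Put the steel chisels away in the plywood tool chest: draw back the lock bar that holds the lid down, lift the lid right up, and lay every steel chisel that is on the bench flat inside. Then swing the lid down until its front tab is fully behind the rim, and slide the lock bar fully home over it again. Leave the folding rule and the wooden wedge where they lie.

Things in the scene. Friction and masses are not known exactly. Their poses are not given: they have to be found in the camera images.
- chisel0: All-steel plain flat cold chisel, 24x202x21 mm, lying flat on the bench. Origin at the centre of its underside; its y axis runs along its length, x across its width, z up. Grip it across its width at the middle, where the shank is 16 to 30 mm wide and 19 mm high. About 0.15 to 0.3 kg. May be absent (between two and four chisels are there).
- chisel2: All-steel toothed claw chisel with a broad end, 36x187x21 mm, lying flat on the bench. Origin at the centre of its underside; its y axis runs along its length, x across its width, z up. Grip it across its width at the middle, where the shank is 16 to 30 mm wide and 19 mm high. About 0.15 to 0.3 kg. May be absent (between two and four chisels are there).
- chisel3: All-steel short slim cold chisel, 21x152x21 mm, lying flat on the bench. Origin at the centre of its underside; its y axis runs along its length, x across its width, z up. Grip it across its width at the middle, where the shank is 16 to 30 mm wide and 19 mm high. About 0.15 to 0.3 kg. May be absent (between two and four chisels are there).
- chisel5: All-steel short broad chisel (bolster), 34x172x21 mm, lying flat on the bench. Origin at the centre of its underside; its y axis runs along its length, x across its width, z up. Grip it across its width at the middle, where the shank is 16 to 30 mm wide and 19 mm high. About 0.15 to 0.3 kg. May be absent (between two and four chisels are there).
- chest: Plywood tool chest with hinged lid, fixed to the bench. Origin: centre of its underside; x from its front (lid handle, lock bar) to its back (hinge), y along its length, z up. Outer 204 x 274 mm, walls and floor 12 mm thick, wall top 85 mm above the bench, inside 180 x 250 x 73 mm. Its front faces the robot's left (about world +y), its y points about away from the robot.
- lid (a joint): Lid angle about the chest's y axis through lid_hinge: 0 shut, grows as the front edge rises, to 1.7 rad (leaning back past upright). Stiff hinge (0.6 N m friction, 2 to 6 N at the handle): the lid stays where it is left and must be led all the way down. While the lock bar is home it cannot rise beyond about 0.02 rad.
- lid_hinge (a point): Point on the hinge axis, middle of the back edge: 102 mm behind the chest's centre and 85 mm above the bench. The axis runs along the chest's y.
- lid_handle (a point): Middle of the lid's pull bar: round, 12 mm thick, 70 mm long along the chest's y on posts at its ends, axis 44 mm above the lid's top. Lid shut: chest x -92, y 0, z 139 mm; it moves on an arc of 201 mm about lid_hinge. Pinch it from above across the chest's x: it turns between the fingers, with 38 mm for a finger between bar and lid.
- lid_tab (a point): Lower end of the 40 mm wide steel tab hanging from the tongue on the lid's front edge; with the lid fully down it is behind the upright steel rim on the chest's front, at chest x -122, y 0, z 65 mm. The tongue (40 mm wide, 22 mm long, top 93 mm above the bench) is what the lock bar passes over.
- lockbar (a joint): Travel of the lock bar along the chest's +y, m: 0 home (its end lies over the lid's tongue and holds the lid down), 0.055 fully drawn back; it clears the tongue from about 0.046. About 2 N of friction; stays where it is left. With the lid more than about 0.015 rad open it strikes the tongue and cannot go home.
- bar_fin (a point): Middle of the upright fin on the lock bar by which it is moved: 10 mm thick (chest x), 26 mm long (chest y), 36 mm high; this point is 124 mm above the bench and the fin's top 142 mm. When home it is at chest x -114, y 70 mm. Pinch it from above across its 10 mm, or push its end.
- folding_rule: Bystander: folded wooden rule, 22x204x16 mm, to be left alone. Origin at the centre of its underside, y along its length.
- wedge1: Bystander: hardwood wedge, 36x130x28 mm, to be left alone. Origin at the centre of its underside, y along its length.
There are look-alikes about, which are no part of the job. What is shaped like the chisel5 but orange is not meant.

How it is judged (in metres and radians):
On the way, in this order (a step that is already met when the one before it is completed fails the run):
1. the lock bar is drawn back clear of the lid's tongue (value of joint lockbar above 0.044 m), for 0.2 s.
2. the lid is lifted right up (past 1.25 rad) (value of joint lid above 1.25 rad), for 0.2 s.
3. every chisel that is there lies inside the chest (x of chisel0 in the frame of chest between -0.09 and 0.09 m and y of chisel0 in the frame of chest between -0.125 and 0.125 m and z of chisel0 in the frame of chest between 0 and 0.06 m and linear speed of each of chisel0, chisel2, chisel3, chisel5 below 0.05 m/s and x of chisel2 in the frame of chest between -0.09 and 0.09 m and y of chisel2 in the frame of chest between -0.125 and 0.125 m and z of chisel2 in the frame of chest between 0 and 0.06 m and x of chisel3 in the frame of chest between -0.09 and 0.09 m and y of chisel3 in the frame of chest between -0.125 and 0.125 m and z of chisel3 in the frame of chest between 0 and 0.06 m and x of chisel5 in the frame of chest between -0.09 and 0.09 m and y of chisel5 in the frame of chest between -0.125 and 0.125 m and z of chisel5 in the frame of chest between 0 and 0.06 m), for 0.2 s.
4. the lid is down with its tab behind the rim (all of step 3 and value of joint lid below 0.03 rad), for 0.2 s.
5. the lock bar is home again (value of joint lockbar below 0.01 m), for 0.2 s.
At the end, for the whole second after the job is handed in: Every chisel present lies at rest inside the chest (its origin within 90 mm of the chest's middle along x, 125 mm along y, and below 60 mm), the lid is down to within 0.03 rad and the lock bar is within 10 mm of home (all of step 4 and value of joint lockbar below 0.01 m); the robot touches nothing.
It fails at once if the folding rule is moved more than 5 cm (distance of folding_rule from where it was at the start of the episode above 0.05 m).
It fails at once if the wedge is moved more than 5 cm (distance of wedge1 from where it was at the start of the episode above 0.05 m).
Of chisel0, chisel2, chisel3, chisel5 only 2 to 4 are there at a start; the rules pass over those that are not, and their reading is None.
At some moment in a run one of chisel0, chisel2, chisel3, chisel5 may be knocked a few centimetres aside while the robot is not near it.
Once in a run the grip may slacken for a moment while it holds something.
It also fails if it takes over 210 s, if anything falls off the work surface, if the arm or the gripper's body presses on something with over 40 N, if the wrist force passes 120 N, or if a joint passes its speed limit or range.

## Working session

There is one attempt and no reset: what is moved stays moved. The work goes in short steps, Python scripts to look and compute and a tool call to move; the robot and the scene stay as the last step left them, time stands still between calls to the robot, and variables do not carry over. Pictures are saved under pics/ and viewed, and the job is handed in when it is done.

Besides the shell and the picture viewer there is one more tool, called after "Call:" as name(argument=value, ...) on one line, values as JSON. jog_arm: Moves the arm, as the interface text tells. Shift numbers are shares of 0.1 m and turn numbers shares of 0.5 rad, none past 1 either way. Its arguments: {"type":"object","properties":{"gripper":{"type":"array"},"offset":{"type":"array"},"twist":{"type":"array"},"force":{"type":"number"}},"required":["gripper","offset","twist"]}

```bash
mkdir -p pics; ls; python3 - <<'E'
from plant import get_state,camera,tcp_to_tips
import cv2
s=get_state();print(s);print(tcp_to_tips)
for n in ["side","top","wrist"]:
    c=camera(n);cv2.imwrite(f"pics/a_{n}.png",c["color"][:,:,::-1]);print(n,c["fx"],c["fy"],c["cx"],c["cy"],c["pose"].round(3).tolist())
E
```

```text
pics
{'time_s': 0.0, 'qpos': array([ 1.06859972e+00,  1.31169654e-01,  1.48929474e+00, -1.67968126e-05,
        1.52301428e+00, -8.54029513e-02]), 'qd': array([-0.00081204, -0.00239687,  0.00022626, -0.00180216,  0.00016556,
        0.00101035]), 'joint_torque': array([ 1.03999020e-03, -5.59808135e+01, -4.91774869e+01,  7.68421311e-02,
        3.52886994e-02, -2.43086952e-04]), 'tcp_pos': array([242.61903026, 548.15634354, 236.57387077]), 'ee_rot': array([-3.13971207e+00, -1.44161438e-04,  2.72479968e+00]), 'ft_force': array([ 0.75366433,  0.11554104, -0.73538811]), 'wrist_torque': array([ 0.01029841,  0.04683904, -0.0105631 ]), 'grip_width': 92.64287833764851}
19.0
side 516.9944271702751 516.9944271702751 317.4090302673036 192.53346316260468 [[-0.979, -0.145, 0.143, 182.159], [-0.202, 0.617, -0.761, 1204.561], [0.022, -0.774, -0.633, 1067.825], [0.0, 0.0, 0.0, 1.0]]
top 457.3915654107572 457.3915654107572 325.6697195644172 194.65591619917228 [[-0.02, -0.993, 0.119, 259.427], [-1.0, 0.02, -0.003, 62.364], [0.001, -0.119, -0.993, 1568.156], [0.0, 0.0, 0.0, 1.0]]
wrist 296.66247552981037 296.66247552981037 319.2296868197386 204.50343973034475 [[0.404, 0.884, 0.235, 176.731], [0.915, -0.39, -0.106, 576.716], [-0.002, 0.258, -0.966, 384.495], [0.0, 0.0, 0.0, 1.0]]
```

View pics/a_top.png

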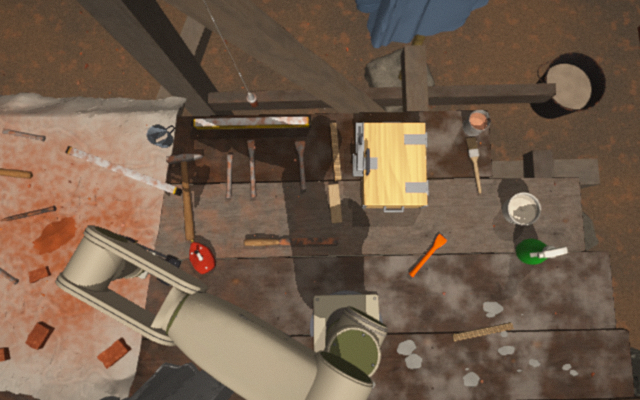

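View pics/a_side.png

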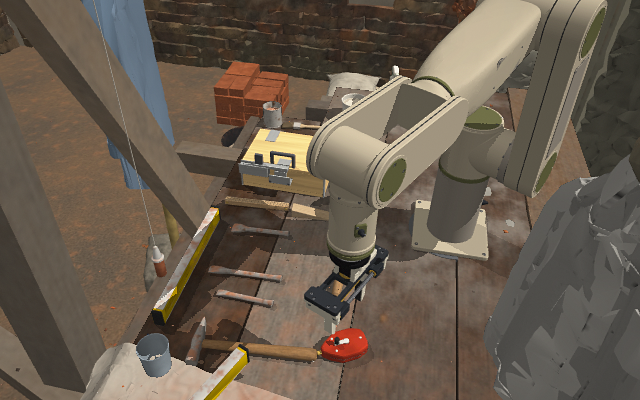

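View pics/a_wrist.png

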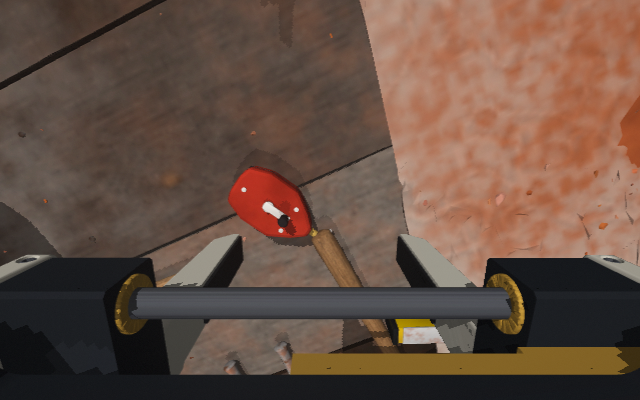

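```bash
python3 - <<'E'
import cv2
a=cv2.imread("pics/a_top.png")
c=a[100:280,180:450]; cv2.imwrite("pics/a_top_z.png",cv2.resize(c,None,fx=2.9,fy=2.9,interpolation=cv2.INTER_CUBIC))
a=cv2.imread("pics/a_side.png")
c=a[110:350,150:400]; cv2.imwrite("pics/a_side_z.png",cv2.resize(c,None,fx=2.4,fy=2.4,interpolation=cv2.INTER_CUBIC))
E
```

```text
(no output)
```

View pics/a_top_z.png

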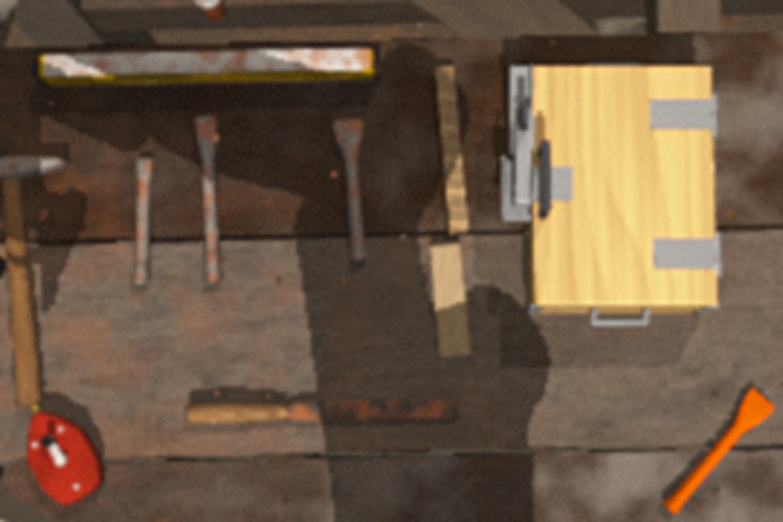

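View pics/a_side_z.png

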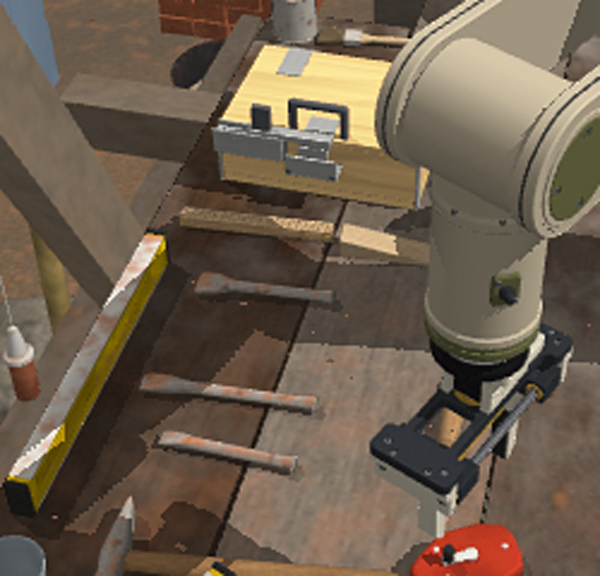

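```bash
cat > h.py <<'E'
import numpy as np, cv2
from plant import get_state,camera
def ray(c,u,v,z):
    P=np.array(c["pose"]);d=P[:3,:3]@np.array([(u-c["cx"])/c["fx"],(v-c["cy"])/c["fy"],1.]);o=P[:3,3]
    return o+d*(z-o[2])/d[2]
def proj(c,p):
    P=np.array(c["pose"]);q=P[:3,:3].T@(np.array(p,float)-P[:3,3]);return np.array([c["fx"]*q[0]/q[2]+c["cx"],c["fy"]*q[1]/q[2]+c["cy"]])
def save(c,n): cv2.imwrite(f"pics/{n}.png",np.ascontiguousarray(c["color"][:,:,::-1]))
E
python3 - <<'E'
from h import *
c=camera("top");im=c["color"];hsv=cv2.cvtColor(im,cv2.COLOR_RGB2HSV)
m=((hsv[...,0]>15)&(hsv[...,0]<32)&(hsv[...,1]>60)&(hsv[...,2]>150)).astype(np.uint8)
m[:, :355]=0;m[:,440:]=0;m[:110]=0;m[225:]=0
m=cv2.morphologyEx(m,cv2.MORPH_CLOSE,np.ones((9,9)));
cs,_=cv2.findContours(m,cv2.RETR_EXTERNAL,cv2.CHAIN_APPROX_NONE);k=max(cs,key=cv2.contourArea)
r=cv2.minAreaRect(k);b=cv2.boxPoints(r);print(b)
w=np.array([ray(c,*p,95) for p in b]);print(w.round(1),[np.linalg.norm(w[i]-w[i-1]).round(1) for i in range(4)],w.mean(0))
# chisels
for name,(x0,x1,y0,y1) in dict(A=(222,237,150,205),B=(240,264,135,205),C=(290,315,135,197)).items():
    roi=im[y0:y1,x0:x1].astype(int)
    print(name);g=cv2.cvtColor(im[y0:y1,x0:x1],cv2.COLOR_RGB2GRAY);
    print(g[::6])
E
```

```text
[[362.80905 123.01753]
 [425.92776 122.08931]
 [427.1743  206.85039]
 [364.05557 207.77861]]
[[ 672.6  -70.2   95. ]
 [ 671.6 -279.1   95. ]
 [ 390.2 -270.1   95. ]
 [ 391.3  -65.9   95. ]] [np.float64(281.3), np.float64(208.9), np.float64(281.5), np.float64(204.2)] [ 531.42795621 -171.33542715   95.        ]
A
[[ 41  41  44  42  39  38  48  58  66  69  62  60  57  54  51]
 [ 69  68  63  61  72 106 130 127 130 122  86  70  66  66  70]
 [ 72  66  65  64  71  88 119 142 140 107  77  74  70  72  72]
 [ 63  66  65  66  70 101 131 145 130  85  65  62  66  66  60]
 [ 60  56  56  55  65 105 136 139 121  74  61  64  65  66  64]
 [ 66  64  65  65  71 106 138 136 118  69  56  64  66  70  65]
 [119 111 113 107  97 120 147 138 116  86  99 112 111 110 111]
 [106 109 109 106  98 124 137 126  89  75  97 106 104 106 106]
 [106 101 103  89  89  98  91  89  88  97 105 108 103  99  99]
 [113 109 109 111 112 108 109 102 101 103 106 101 104 106 106]]
B
[[ 24  27  26  22  23  29  23  28  24  21  23  30  31  26  28  26  27  29
   28  29  29  26  29  26]
 [ 36  39  38  38  31  34  38  61  77  83  78  78  73
[... 1241 characters left out ...]
73 81 83 87 91 93 92 89 62 48 43 43 44 44 39 42 41 43
  45]
 [41 37 38 39 35 32 32 34 55 77 79 84 76 55 43 47 43 48 47 48 49 50 48 47
  45]
 [35 35 36 45 70 74 52 35 39 58 78 90 82 57 46 47 43 46 48 46 50 54 51 57
  58]
 [37 37 37 35 37 35 37 35 30 40 67 81 81 67 49 44 44 48 43 49 48 51 50 55
  54]
 [37 36 40 34 38 36 33 34 32 36 64 79 91 84 57 38 38 38 36 38 46 49 45 50
  43]
 [41 36 35 37 37 36 35 34 33 34 47 69 86 85 71 49 36 34 36 39 35 36 40 40
  38]
 [58 59 61 59 61 61 56 63 60 50 47 62 74 84 76 66 63 61 62 58 62 62 60 61
  61]
 [57 60 59 61 63 59 59 63 63 58 51 51 63 68 62 61 57 62 61 63 60 61 60 63
  65]
 [59 60 60 56 61 61 58 62 63 58 60 60 62 61 61 58 60 59 64 64 60 66 62 63
  61]]
```

```bash
python3 - <<'E'
from h import *
c=camera("top");im=c["color"];hsv=cv2.cvtColor(im,cv2.COLOR_RGB2HSV)
m=((hsv[...,0]>15)&(hsv[...,0]<32)&(hsv[...,1]>60)&(hsv[...,2]>150))
# far edge: first yellow row per col 370..398 & 402..422 ; back edge: last yellow col per row
P=[(u,np.where(m[110:170,u])[0][0]+110) for u in range(372,422)]
P=np.array(P);print(P[:,1])
Q=[(np.where(m[v,400:440])[0][-1]+400,v) for v in list(range(124,134))+list(range(147,179))+list(range(195,203))]
Q=np.array(Q);print(Q[:,0])
L=[(np.where(m[v,355:400])[0][0]+355,v) for v in list(range(126,146))+list(range(180,204))]; L=np.array(L);print(L[:,0])
B=[(u,np.where(m[170:230,u])[0][-1]+170) for u in range(370,424)];B=np.array(B);print(B[:,1])
for n,S in (("far",P-[0,.5]),("back",Q+[.5,0]),("front",L-[.5,0]),("near",B+[0,.5])):
    w=np.array([ray(c,u,v,95)[:2] for u,v in S])
    vx,vy,x,y=cv2.fitLine(w.astype(np.float32),cv2.DIST_HUBER,0,.01,.01).ravel()
    print(n,vx,vy,x,y)
E
```

```text
[123 123 123 123 123 123 123 123 123 123 123 123 123 123 123 123 123 123
 123 123 123 123 123 123 123 123 123 123 123 123 123 123 123 123 123 123
 123 123 123 123 123 123 123 123 123 123 123 123 123 123]
[425 425 425 425 425 425 425 425 425 425 425 425 425 425 425 425 425 425
 425 426 426 426 425 426 426 426 426 426 426 426 426 426 426 426 426 426
 426 426 426 426 426 426 427 427 427 427 427 427 427 427]
[363 364 364 364 363 364 363 364 363 364 364 364 364 364 364 364 364 364
 364 364 364 364 364 364 364 364 364 364 364 364 364 364 364 364 364 364
 364 364 364 364 364 364 364 364]
[207 207 207 207 207 207 207 207 207 207 207 207 207 205 205 206 207 207
 207 207 207 207 207 207 207 207 207 207 207 207 207 205 205 206 207 207
 207 207 207 207 207 207 207 207 207 207 207 207 206 206 206 205 205 205]
far 0.019775607 0.99980444 672.5706 -159.54541
back 0.9998111 -0.019434283 537.27234 -274.40674
front 0.9995519 -0.029932685 523.6151 -68.06289
near 0.014437249 0.99989575 390.60068 -164.5451
```

```bash
cat >> h.py <<'E'
CH=np.array([535.5,-172.4]);TH=-0.0195
def ch(x,y,z,C=None,th=None):
    C=CH if C is None else C; th=TH if th is None else th
    ex=np.array([np.sin(th),-np.cos(th)]);ey=np.array([np.cos(th),np.sin(th)])
    return np.r_[C+ex*x+ey*y,z]
E
python3 - <<'E'
from h import *
pts=dict(h0=(-92,35,139),h1=(-92,-35,139),f0=(-114,57,142),f1=(-114,83,142),tab=(-122,0,65),t0=(-124,20,93),t1=(-124,-20,93),c0=(-102,137,95),c1=(-102,-137,95),c2=(102,-137,95),c3=(102,137,95),b0=(-102,-137,0),b1=(-102,137,0),b2=(102,-137,0))
for n,(x0,y0,x1,y1,f) in dict(top=(340,110,440,220,6),side=(225,110,345,210,5)).items():
    c=camera(n);im=np.ascontiguousarray(c["color"][:,:,::-1])
    z=cv2.resize(im[y0:y1,x0:x1],None,fx=f,fy=f,interpolation=cv2.INTER_CUBIC)
    for k,p in pts.items():
        u=(proj(c,ch(*p))-[x0,y0]+.5)*f
        cv2.circle(z,tuple(int(a) for a in u),3,(0,0,255) if k[0] in"hft" else (255,0,0),-1)
    cv2.imwrite(f"pics/b_{n}.png",z)
E
```

```text
(no output)
```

View pics/b_top.png

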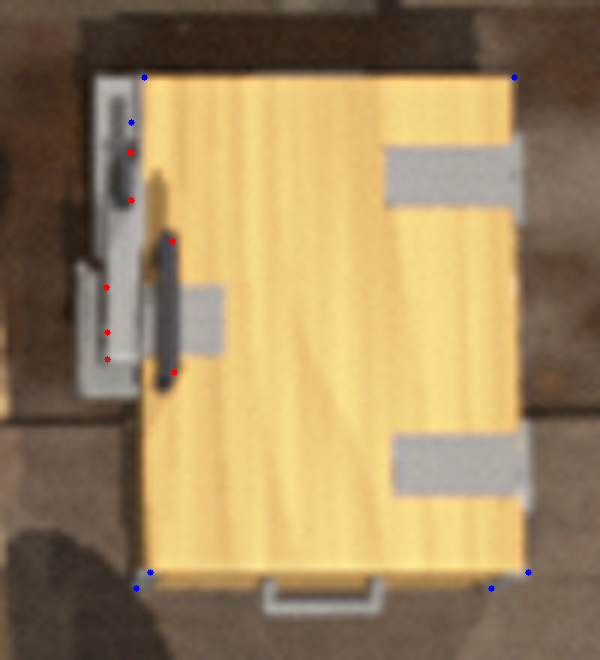

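View pics/b_side.png

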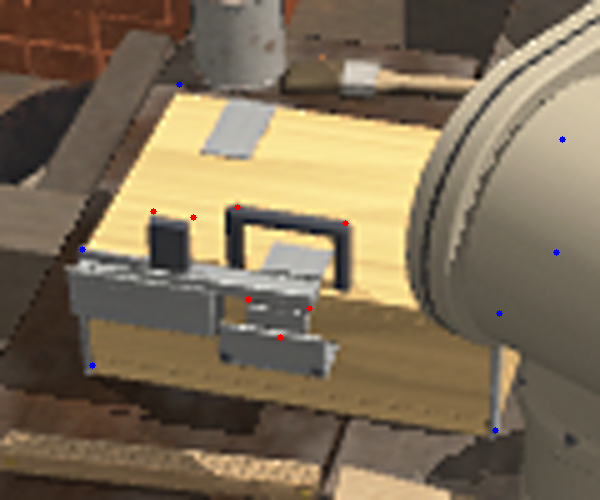

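```bash
sed -i 's/-172.4/-170.0/' h.py; python3 - <<'E'
from h import *
c=camera("top")
Z=lambda p:(p[0]/2.9+180-.3,p[1]/2.9+100-.3)
for n,a,b in (("A",(146,157),(140,284)),("B",(206,117),(213,285)),("C",(348,120),(360,262))):
    p=ray(c,*Z(a),12);q=ray(c,*Z(b),12);d=p-q
    print(n,p.round(),q.round(),"mid",((p+q)/2).round(1),np.linalg.norm(d).round(1),"dir",np.arctan2(d[1],d[0]).round(3))
print(ch(-114,70,130),ch(-92,0,139))
E
```

```text
A [595. 385.  12.] [443. 392.  12.] mid [519.2 388.5  12. ] 152.7 dir -0.041
B [643. 314.  12.] [440. 305.  12.] mid [541.4 309.6  12. ] 203.0 dir 0.04
C [636. 144.  12.] [464. 132.  12.] mid [549.8 137.6  12. ] 172.3 dir 0.069
[607.70955079 -57.38658706 130.        ] [537.29388631 -78.01749095 139.        ]
```

Call:
jog_arm(gripper=[0, 0, 0, 0], offset=[[0, 0, -0.2], [0, 0, -0.2], [0, 0, 0], [0, 0, 0]], twist=[-0.2, -0.2, -0.2, -0.194], force=20)

```text
time_s: 0.73
tcp_pos: [243.3, 549.5, 279.8]
ee_rot: [3.138, 0.002, 3.127]
ft_force: [0.2, 0.1, -0.6]
grip_width: 93.2
```

Call:
jog_arm(gripper=[0, 0, 0, 0, 0, 0, 0, 0, 0], offset=[[-0.207, -0.334, 0], [-0.207, -0.334, 0], [-0.207, -0.334, 0], [-0.207, -0.334, 0], [-0.207, -0.334, 0], [-0.207, -0.334, 0], [-0.207, -0.334, 0], [-0.207, -0.334, 0], [-0.207, -0.334, 0]], twist=[0, 0, 0, 0, 0, 0, 0, 0, 0])

```text
time_s: 1.48
tcp_pos: [423.8, 242.7, 277.9]
ee_rot: [3.141, 0.001, 3.122]
ft_force: [0.1, 0.3, 0.1]
grip_width: 93.0
```

Call:
jog_arm(gripper=[0, 0, 0, 0, 0, 0, 0, 0, 0], offset=[[-0.207, -0.334, 0], [-0.207, -0.334, 0], [-0.207, -0.334, 0], [-0.207, -0.334, 0], [-0.207, -0.334, 0], [-0.207, -0.334, 0], [-0.207, -0.334, 0], [-0.207, -0.334, 0], [0, 0, 0]], twist=[0, 0, 0, 0, 0, 0, 0, 0, 0])

```text
time_s: 2.23
tcp_pos: [585.4, -32.1, 276.6]
ee_rot: [-3.139, -0.0, 3.117]
ft_force: [0.2, 0.1, 1.0]
grip_width: 93.2
```

```bash
python3 - <<'E'
from h import *
s=get_state();print(s["tcp_pos"].round(1),s["ee_rot"].round(3),s["qpos"].round(2))
for n in("side","wrist","top"): save(camera(n),"c_"+n)
E
```

```text
[585.4 -32.1 276.6] [-3.139 -0.     3.117] [-0.14  0.08  1.47 -0.    1.59 -1.69]
```

View pics/c_wrist.png

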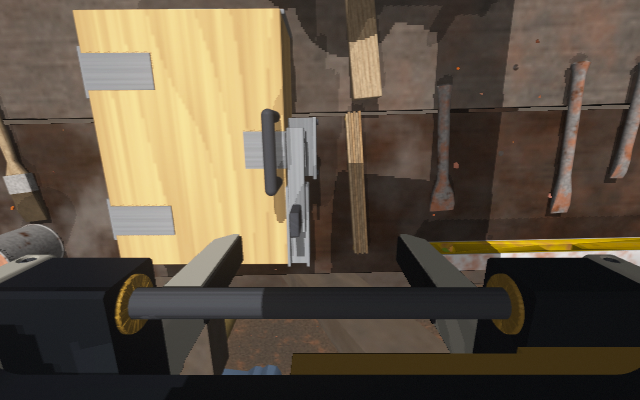

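View pics/c_side.png

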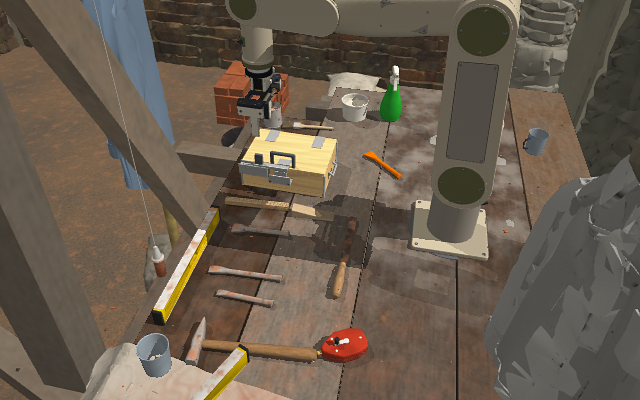

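View pics/c_top.png

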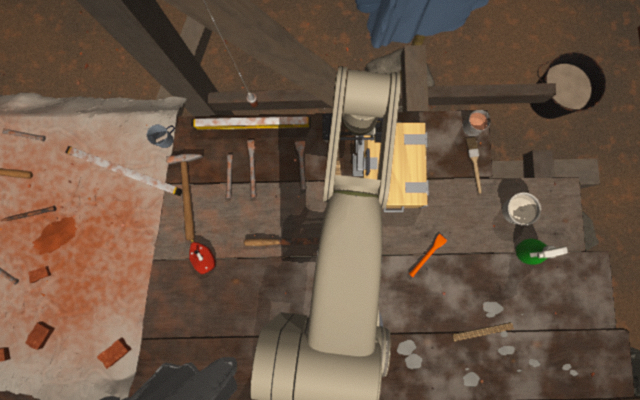

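```bash
python3 - <<'E'
from h import *
c=camera("wrist");im=np.ascontiguousarray(c["color"][:,:,::-1])
pts=dict(h0=(-92,35,139),h1=(-92,-35,139),f0=(-114,57,142),f1=(-114,83,142),t0=(-124,20,93),t1=(-124,-20,93),c0=(-102,137,95),c1=(-102,-137,95),c2=(102,-137,95),c3=(102,137,95))
x0,y0,f=60,0,3
z=cv2.resize(im[0:280,60:330],None,fx=f,fy=f,interpolation=cv2.INTER_CUBIC)
for k,p in pts.items():
    u=(proj(c,ch(*p))-[x0,y0]+.5)*f
    cv2.circle(z,tuple(int(a) for a in u),3,(0,0,255),-1)
z=z[:,:];cv2.imwrite("pics/d_w.png",cv2.resize(z,(578,600)))
z=cv2.resize(im[100:275,240:330],None,fx=3.4*2,fy=3.4,interpolation=cv2.INTER_CUBIC)
for k,p in pts.items():
    u=(proj(c,ch(*p))-[240,100]+.5)*[6.8,3.4]
    cv2.circle(z,tuple(int(a) for a in u),3,(0,0,255),-1)
cv2.imwrite("pics/d_w2.png",z)
E
```

```text
(no output)
```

View pics/d_w.png

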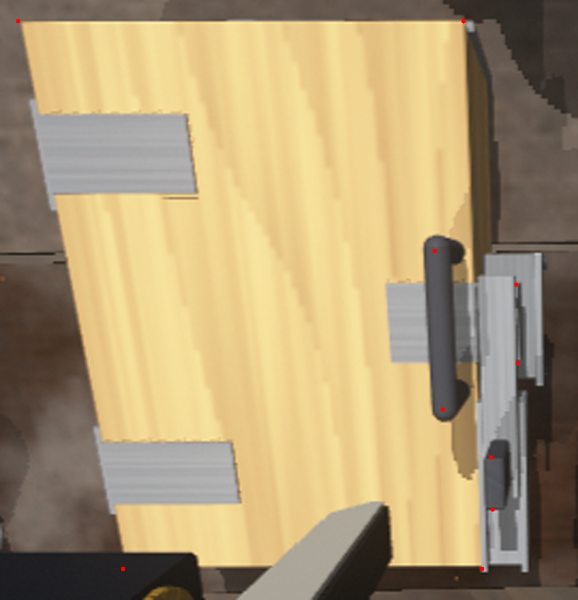

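View pics/d_w2.png

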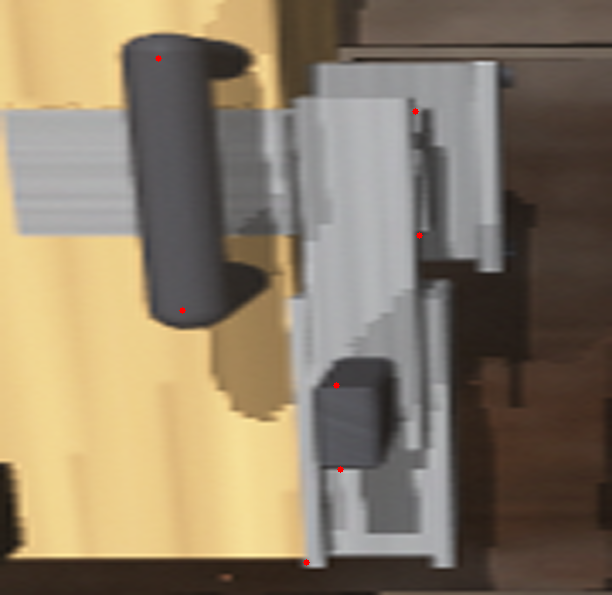

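Call:
jog_arm(gripper=[0.3, 0.3, 0.3, 0.3, 0.3, 0.3, 0.3], offset=[[-0.228, -0.24, 0], [0, 0, 0.2], [0, 0, 0.2], [0, 0, 0.2], [0, 0, 0.2], [0, 0, 0], [0, 0, 0]], twist=[0, 0, 0, 0, 0, 0, 0])

```text
time_s: 3.02
tcp_pos: [604.7, -48.9, 197.0]
ee_rot: [3.141, -0.002, 3.124]
ft_force: [-0.4, -0.7, 0.8]
grip_width: 64.9
```

```bash
sed -i 's/-170.0/-169.0/' h.py; python3 - <<'E'
from h import *
s=get_state();print(s["tcp_pos"].round(1),s["ee_rot"].round(3),s["qpos"].round(2))
save(camera("wrist"),"e_w")
E
```

```text
[604.7 -48.9 197. ] [ 3.141e+00 -2.000e-03  3.124e+00] [-0.17  0.17  1.52  0.    1.46 -1.72]
```

View pics/e_w.png

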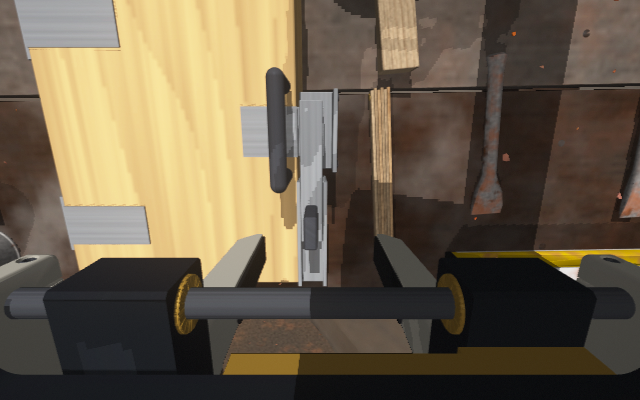

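Call:
jog_arm(gripper=[0.3, 0.3, 0.3, 0.3, 0.3, 0.3], offset=[[-0.03, -0.075, 0], [0, 0, 0.3], [0, 0, 0.2], [0, 0, 0.17], [0, 0, 0], [0, 0, 0]], twist=[0, 0, 0, 0, 0, 0])

```text
time_s: 3.57
tcp_pos: [608.8, -58.3, 131.4]
ee_rot: [-3.142, -0.0, 3.122]
ft_force: [-0.6, 0.0, -0.1]
grip_width: 65.0
```

```bash
python3 - <<'E'
from h import *
s=get_state();print(s["tcp_pos"].round(1),s["ee_rot"].round(3),s["ft_force"].round(1))
print(ch(-114,70,130))
save(camera("wrist"),"f_w"); c=camera("side"); cv2.imwrite("pics/f_s.png",cv2.resize(np.ascontiguousarray(c["color"][60:220,200:360,::-1]),None,fx=3.7,fy=3.7))
E
```

```text
[608.8 -58.3 131.4] [-3.142 -0.     3.122] [-0.6  0.  -0.1]
[607.70955079 -56.38658706 130.        ]
```

View pics/f_w.png

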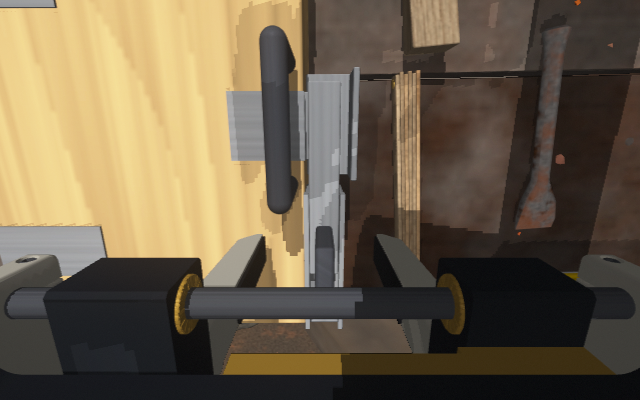

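View pics/f_s.png

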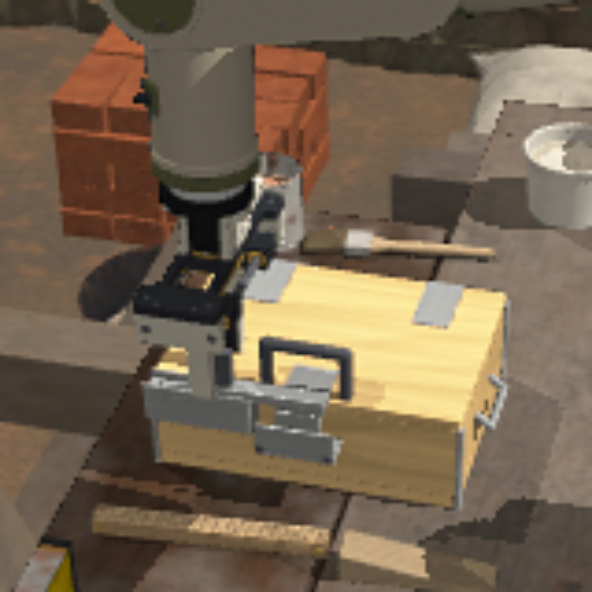

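Call:
jog_arm(gripper=[1, 1, 1, 1, 1, 1, 1, 1], offset=[[0, 0.02, 0], [0, 0, 0], [0, 0, 0], [0, 0, 0], [0, 0, 0], [0, 0, 0], [0, 0, 0], [0, 0, 0]], twist=[0, 0, 0, 0, 0, 0, 0, 0], force=20)

```text
time_s: 4.33
tcp_pos: [608.6, -56.0, 130.5]
ee_rot: [3.142, -0.0, 3.122]
ft_force: [1.0, -1.1, 0.4]
grip_width: 16.3
```

Call:
jog_arm(gripper=[1, 1, 1, 1], offset=[[0, 0, 0], [0, 0, 0], [0, 0, 0], [0, 0, 0]], twist=[0, 0, 0, 0])

```text
time_s: 4.67
tcp_pos: [608.7, -55.7, 130.6]
ee_rot: [3.141, -0.0, 3.122]
ft_force: [0.4, 1.8, -0.3]
grip_width: 9.7
```

Call:
jog_arm(gripper=[1, 1, 1, 1, 1, 1, 1, 1, 1], offset=[[-0.09, 0, 0], [-0.09, 0, 0], [-0.09, 0, 0], [-0.09, 0, 0], [-0.09, 0, 0], [-0.09, 0, 0], [0, 0, 0], [0, 0, 0], [0, 0, 0]], twist=[0, 0, 0, 0, 0, 0, 0, 0, 0])

```text
time_s: 5.42
tcp_pos: [662.9, -56.7, 130.6]
ee_rot: [3.141, 0.001, 3.122]
ft_force: [1.2, 3.0, -0.3]
grip_width: 9.8
```

```bash
python3 - <<'E'
from h import *
s=get_state();print(s["tcp_pos"].round(1),s["ee_rot"].round(3),s["ft_force"].round(1))
save(camera("wrist"),"g_w"); c=camera("side"); cv2.imwrite("pics/g_s.png",cv2.resize(np.ascontiguousarray(c["color"][60:220,200:360,::-1]),None,fx=3.7,fy=3.7))
E
```

```text
[662.9 -56.7 130.6] [3.141e+00 1.000e-03 3.122e+00] [ 1.2  3.  -0.3]
```

View pics/g_s.png

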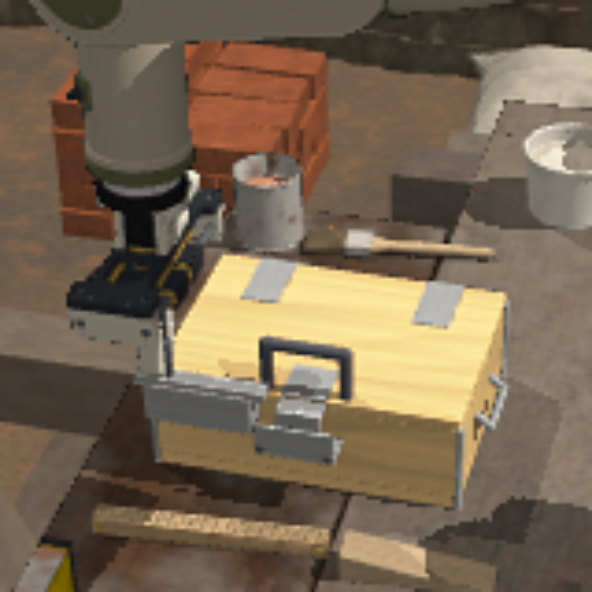

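Call:
jog_arm(gripper=[0.5, 0.5, 0.5, 0.5, 0.5, 0.5, 0.5, 0.5, 0.5, 0.5], offset=[[0, 0, 0], [0, 0, 0], [0, 0, 0], [0, 0, -0.3], [0, 0, -0.3], [0.31, -0.055, 0], [0.31, -0.055, 0], [0.31, -0.055, 0], [0.32, -0.055, 0], [0, 0, 0]], twist=[0, 0, 0, 0, 0, 0, 0, 0, 0, 0])

```text
time_s: 6.35
tcp_pos: [531.3, -77.0, 188.6]
ee_rot: [3.142, -0.006, 3.121]
ft_force: [-1.1, 0.5, -0.1]
grip_width: 46.7
```

Call:
jog_arm(gripper=[0.5, 0.5], offset=[[0, 0, 0], [0, 0, 0]], twist=[0, 0])

```text
time_s: 6.52
tcp_pos: [537.8, -76.9, 191.4]
ee_rot: [-3.141, 0.002, 3.121]
ft_force: [-0.7, -0.1, -0.4]
grip_width: 46.1
```

```bash
sed -i 's/-169.0/-168.3/' h.py;python3 - <<'E'
from h import *
s=get_state();print(s["tcp_pos"].round(1),s["ee_rot"].round(3),s["ft_force"].round(1))
c=camera("wrist");save(c,"i_w");print(ch(-92,0,139),proj(c,ch(-92,0,139)))
c=camera("side"); cv2.imwrite("pics/i_s.png",cv2.resize(np.ascontiguousarray(c["color"][60:220,200:360,::-1]),None,fx=3.7,fy=3.7))
E
```

```text
[537.8 -76.9 191.4] [-3.141e+00  2.000e-03  3.121e+00] [-0.7 -0.1 -0.4]
[537.29388631 -76.31749095 139.        ] [321.07982434 229.01371288]
```

View pics/i_w.png

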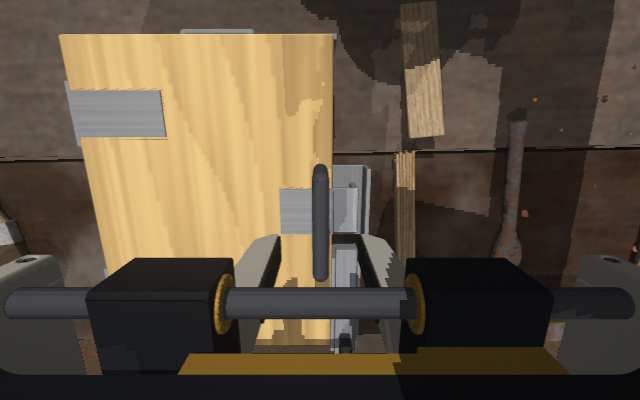

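View pics/i_s.png

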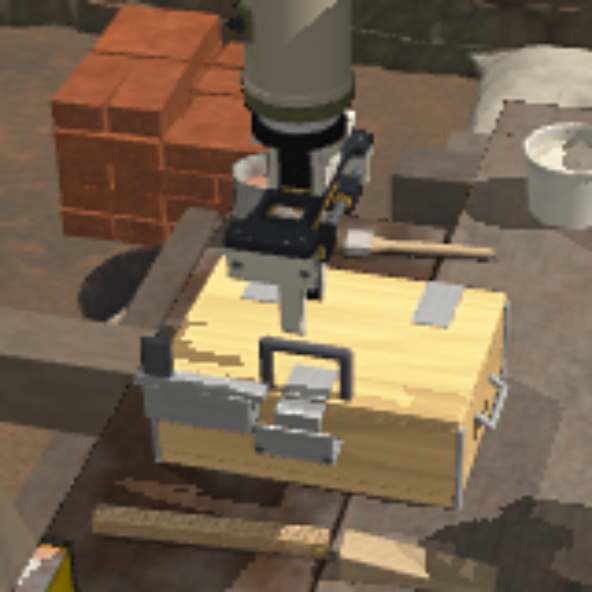

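Call:
jog_arm(gripper=[0.5, 0.5, 0.5, 1, 1, 1, 1, 1, 1, 1], offset=[[0, 0, 0.26], [0, 0, 0.26], [0, 0, 0], [0, 0, 0], [0, 0, 0], [0, 0, 0], [0, 0, 0], [0, 0, 0], [0, 0, 0], [0, 0, 0]], twist=[0, 0, 0, 0, 0, 0, 0, 0, 0, 0], force=25)

```text
time_s: 7.45
tcp_pos: [537.9, -76.4, 139.6]
ee_rot: [3.141, 0.002, 3.122]
ft_force: [0.3, 2.8, 4.3]
grip_width: 10.8
```

```bash
python3 - <<'E'
import numpy as np
a0=np.arctan2(54,194);r=np.hypot(54,194)
th=np.r_[0,0.04,0.12,0.2:1.61:0.1] if 0 else np.concatenate([[0,.04,.1],np.arange(.2,1.65,.1),[1.64]])
x=-r*np.cos(a0+th);z=r*np.sin(a0+th)
o=np.c_[np.zeros(len(th)-1),-np.diff(x)/100,-np.diff(z)/100].round(3)
print(th[1:].tolist());print(o.tolist());print((102+x[-1]),85+z[-1])
E
```

```text
[0.04, 0.1, 0.2, 0.30000000000000004, 0.4000000000000001, 0.5000000000000001, 0.6000000000000001, 0.7000000000000002, 0.8000000000000003, 0.9000000000000001, 1.0000000000000002, 1.1000000000000003, 1.2000000000000004, 1.3000000000000003, 1.4000000000000004, 1.5000000000000004, 1.6000000000000003, 1.64]
[[0.0, -0.023, -0.077], [0.0, -0.04, -0.114], [0.0, -0.082, -0.184], [0.0, -0.1, -0.175], [0.0, -0.117, -0.164], [0.0, -0.133, -0.151], [0.0, -0.147, -0.137], [0.0, -0.16, -0.122], [0.0, -0.172, -0.105], [0.0, -0.181, -0.087], [0.0, -0.189, -0.069], [0.0, -0.195, -0.05], [0.0, -0.199, -0.03], [0.0, -0.201, -0.01], [0.0, -0.201, 0.01], [0.0, -0.199, 0.03], [0.0, -0.195, 0.05], [0.0, -0.076, 0.025]]
169.2855436301234 274.8016217486004
```

Call:
jog_arm(gripper=[1, 1, 1, 1, 1, 1, 1, 1], offset=[[0, -0.023, -0.077], [0, -0.04, -0.114], [0, -0.082, -0.184], [0, -0.1, -0.175], [0, -0.117, -0.164], [0, -0.133, -0.151], [0, 0, 0], [0, 0, 0]], twist=[0, 0, 0, 0, 0, 0, 0, 0])

```text
time_s: 8.12
tcp_pos: [537.0, -125.3, 227.9]
ee_rot: [3.14, 0.003, 3.122]
ft_force: [-2.2, 9.9, 10.4]
grip_width: 11.6
```

```bash
python3 - <<'E'
from h import *
s=get_state();print(s["tcp_pos"].round(1),s["ee_rot"].round(3),s["ft_force"].round(1))
a0=np.arctan2(54,194);r=np.hypot(54,194);print("expected",ch(102-r*np.cos(a0+.5),0,85+r*np.sin(a0+.5)))
c=camera("side"); cv2.imwrite("pics/j_s.png",cv2.resize(np.ascontiguousarray(c["color"][60:220,200:360,::-1]),None,fx=3.7,fy=3.7))
E
```

```text
[ 537.  -125.3  227.9] [3.140e+00 3.000e-03 3.122e+00] [-2.2  9.9 10.4]
expected [ 536.32600739 -125.94601591  225.39801283]
```

View pics/j_s.png

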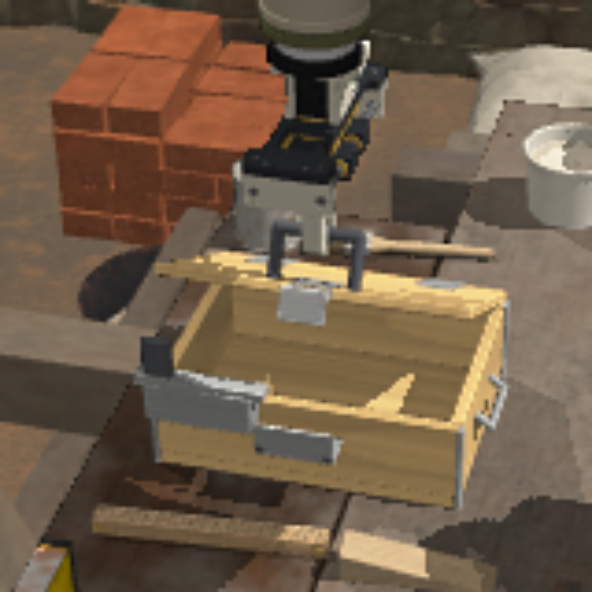

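The lid is rising at about 0.5 rad, with the handle held between the fingers. I'll continue along the arc.

Call:
jog_arm(gripper=[1, 1, 1, 1, 1, 1, 1, 1], offset=[[0, -0.147, -0.137], [0, -0.16, -0.122], [0, -0.172, -0.105], [0, -0.181, -0.087], [0, -0.189, -0.069], [0, -0.195, -0.04], [0, 0, 0], [0, 0, 0]], twist=[0, 0, 0, 0, 0, 0, 0, 0])

```text
time_s: 8.83
tcp_pos: [535.0, -232.3, 285.4]
ee_rot: [-3.138, 0.005, 3.12]
ft_force: [-4.9, 1.3, 16.8]
grip_width: 11.2
```

Call:
jog_arm(gripper=[1, 1, 1, 1, 1, 1, 1, 1], offset=[[0, -0.199, -0.03], [0, -0.201, -0.01], [0, -0.201, 0.01], [0, -0.199, 0.03], [0, -0.195, 0.05], [0, -0.076, 0.025], [0, 0, 0], [0, 0, 0]], twist=[0, 0, 0, 0, 0, 0, 0, 0])

```text
time_s: 9.5
tcp_pos: [532.4, -339.3, 274.6]
ee_rot: [-3.139, 0.002, 3.12]
ft_force: [2.8, -4.3, 4.3]
grip_width: 11.3
```

```bash
python3 - <<'E'
from h import *
s=get_state();print(s["tcp_pos"].round(1),s["ee_rot"].round(3),s["ft_force"].round(1))
a0=np.arctan2(54,194);r=np.hypot(54,194);print("expected",ch(102-r*np.cos(a0+1.64),0,85+r*np.sin(a0+1.64)))
c=camera("side"); cv2.imwrite("pics/k_s.png",cv2.resize(np.ascontiguousarray(c["color"][40:220,200:360,::-1]),None,fx=3.3,fy=3.3))
E
```

```text
[ 532.4 -339.3  274.6] [-3.139e+00  2.000e-03  3.120e+00] [ 2.8 -4.3  4.3]
expected [ 532.1991411  -337.55335924  274.80162175]
```

View pics/k_s.png

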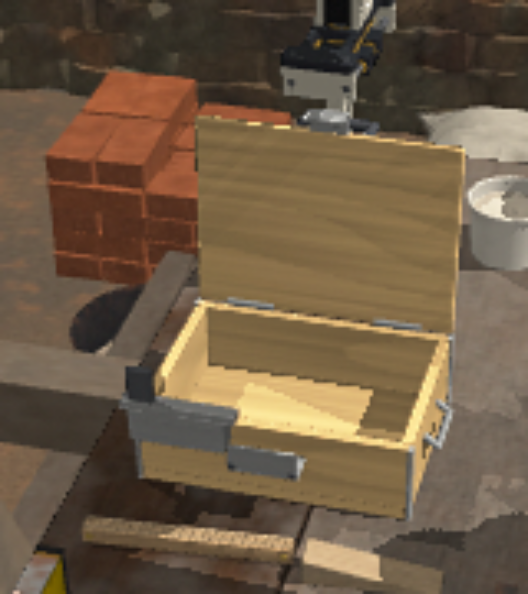

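Call:
jog_arm(gripper=[0.72, 0.72, 0.72, 0.72, 0.72, 0.72, 0.72, 0.72, 0.72], offset=[[0, 0, 0], [0, 0, 0], [0, 0, 0], [0, 0, 0], [0, 0, -0.1], [0, 0, -0.3], [0, 0, -0.3], [0, 0, -0.3], [0, 0, 0]], twist=[0, 0, 0, 0, 0, 0, 0, 0, 0])

```text
time_s: 10.3
tcp_pos: [533.4, -338.3, 382.5]
ee_rot: [-3.135, 0.009, 3.122]
ft_force: [0.3, 0.5, 1.9]
grip_width: 25.9
```

Call:
jog_arm(gripper=[0.35, 0.35, 0.35, 0.35, 0.35, 0.35, 0.35, 0.35, 0.35, 0.35], offset=[[0, 0, 0], [0, 0.398, 0], [0, 0.398, 0], [0, 0.398, 0], [0, 0.398, 0], [0, 0.398, 0], [0, 0.398, 0], [0, 0.398, 0], [0, 0.398, 0], [0, 0.398, 0]], twist=[0, 0, 0, 0, 0, 0, 0, 0, 0, 0])

```text
time_s: 11.13
tcp_pos: [538.2, 22.6, 372.3]
ee_rot: [3.141, -0.002, 3.122]
ft_force: [0.3, 0.1, 0.7]
grip_width: 60.8
```

Call:
jog_arm(gripper=[0.35, 0.35, 0.35, 0.35, 0.35, 0.35, 0.35, 0.35], offset=[[0, 0.3, 0], [0, 0.3, 0.1], [0, 0.3, 0.1], [-0.08, 0.3, 0.1], [0, 0, 0.3], [0, 0, 0.3], [0, 0, 0.3], [0, 0, 0]], twist=[0, 0, 0, 0, -0.09, -0.09, 0, 0])

```text
time_s: 11.8
tcp_pos: [545.2, 140.1, 244.8]
ee_rot: [-3.14, -0.013, -3.071]
ft_force: [-0.5, 0.0, -1.0]
grip_width: 60.5
```

```bash
python3 - <<'E'
from h import *
for n in("top","side","wrist"): save(camera(n),"l_"+n)
s=get_state();print(s["tcp_pos"].round(1),s["ee_rot"].round(3),s["ft_force"].round(1))
E
```

```text
[549.5 140.3 254.4] [-3.142 -0.    -3.072] [-0.2 -0.3  0.5]
```

View pics/l_wrist.png

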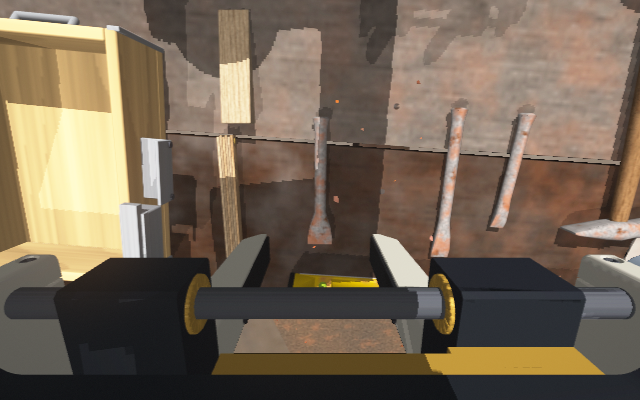

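View pics/l_side.png

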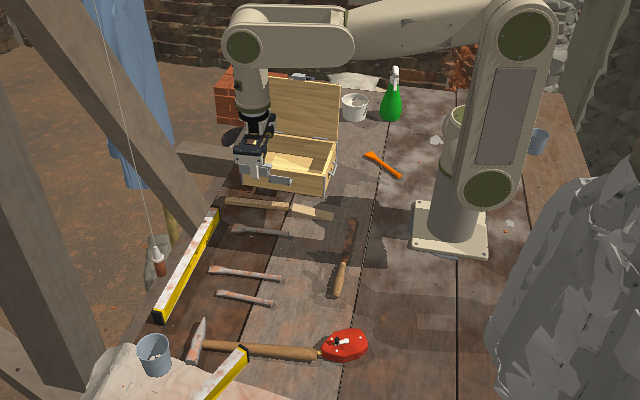

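```bash
python3 - <<'E'
from h import *
c=camera("wrist");s=get_state();print(s["tcp_pos"].round(1))
for n,a,b in (("C",(321,116),(319,244)),("A",(528,113),(496,226))):
    p=ray(c,*a,12);q=ray(c,*b,12);d=q-p
    print(n,p.round(),q.round(),((p+q)/2).round(1),np.linalg.norm(d).round(1),np.arctan2(d[1],d[0]).round(3))
E
```

```text
[550.3 140.4 255.7]
C [466. 136.  12.] [639. 146.  12.] [552.4 140.9  12. ] 173.2 0.056
A [444. 396.  12.] [595. 389.  12.] [519.3 392.3  12. ] 151.0 -0.043
```

Call:
jog_arm(gripper=[0.35, 0.35, 0.35, 0.35, 0.35, 0.35, 0.35, 0.35, 0.35], offset=[[0, 0, 0.38], [0, 0, 0.38], [0, 0, 0.38], [0, 0, 0.38], [0, 0, 0.3], [0, 0, 0.2], [0, 0, 0.15], [0, 0, 0.1], [0, 0, 0]], twist=[0, 0, 0, 0, 0, 0, 0, 0, 0])

```text
time_s: 12.75
tcp_pos: [549.7, 140.2, 26.2]
ee_rot: [-3.142, -0.001, -3.072]
ft_force: [-1.3, 0.3, 1.2]
grip_width: 60.1
```

Call:
jog_arm(gripper=[0.35, 0.35], offset=[[0, 0, 0], [0, 0, 0]], twist=[0, 0])

```text
time_s: 12.92
tcp_pos: [551.4, 140.6, 28.9]
ee_rot: [3.141, 0.003, -3.072]
ft_force: [-0.2, 0.0, -0.3]
grip_width: 60.3
```

Call:
jog_arm(gripper=[0.35, 1, 1, 1, 1, 1, 1, 1, 1], offset=[[0, 0, 0.06], [0, 0, 0], [0, 0, 0], [0, 0, 0], [0, 0, 0], [0, 0, 0], [0, 0, 0], [0, 0, 0], [0, 0, 0]], twist=[0, 0, 0, 0, 0, 0, 0, 0, 0], force=45)

```text
time_s: 13.67
tcp_pos: [549.6, 140.5, 20.7]
ee_rot: [3.142, 0.0, -3.071]
ft_force: [-0.9, 0.7, 1.2]
grip_width: 26.5
```

Call:
jog_arm(gripper=[1, 1, 1, 1, 1], offset=[[0, 0, 0], [0, 0, -0.1], [0, 0, -0.2], [0, 0, -0.2], [0, 0, 0]], twist=[0, 0, 0, 0, 0])

```text
time_s: 14.08
tcp_pos: [552.3, 140.8, 75.3]
ee_rot: [3.141, 0.006, -3.071]
ft_force: [2.0, -0.6, -1.1]
grip_width: 26.8
```

```bash
python3 - <<'E'
from h import *
save(camera("wrist"),"m_w")
s=get_state();print(s["tcp_pos"].round(1),s["ee_rot"].round(3),s["ft_force"].round(1),s["grip_width"])
E
```

```text
[551.6 140.7  73.3] [ 3.141  0.005 -3.071] [ 1.2 -0.2 -2.4] 26.889587867679445
```

View pics/m_w.png

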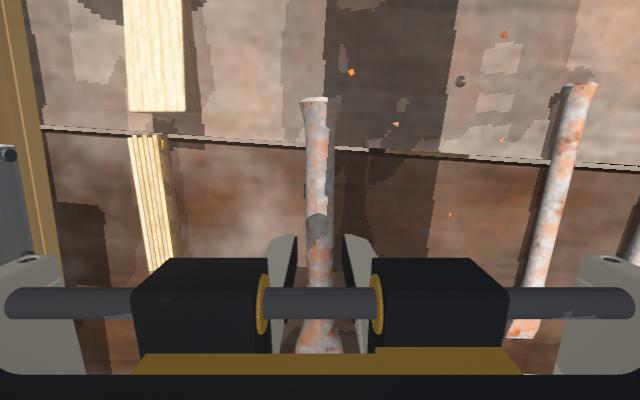

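Call:
jog_arm(gripper=[1, 1, 1, 1, 1, 1, 1, 1, 1, 1], offset=[[0, 0, -0.3], [0, 0, -0.3], [0, 0, -0.2], [0.099, -0.3, 0], [0, -0.35, 0], [0, -0.35, 0], [0, -0.35, 0], [0, -0.35, 0], [0, -0.35, 0], [0, -0.35, 0]], twist=[0.09, 0.09, 0, 0, 0, 0, 0, 0, 0, 0])

```text
time_s: 14.97
tcp_pos: [533.8, -100.8, 149.1]
ee_rot: [3.141, -0.002, 3.122]
ft_force: [0.4, 0.7, -2.0]
grip_width: 27.0
```

Call:
jog_arm(gripper=[1, 1, 1, 1, 1], offset=[[0, -0.35, 0], [0, -0.35, 0], [0, 0, 0], [0, 0, 0], [0, 0, 0]], twist=[0, 0, 0, 0, 0])

```text
time_s: 15.38
tcp_pos: [532.8, -168.8, 149.3]
ee_rot: [3.14, -0.002, 3.121]
ft_force: [-0.0, 1.0, -2.5]
grip_width: 26.8
```

```bash
python3 - <<'E'
from h import *
for n in("side","wrist"): save(camera(n),"n_"+n)
s=get_state();print(s["tcp_pos"].round(1),s["ee_rot"].round(3),s["ft_force"].round(1),s["grip_width"],ch(3,0,0))
E
```

```text
[ 533.3 -168.   149.8] [ 3.141e+00 -1.000e-03  3.123e+00] [-1.   0.1 -2. ] 26.902906710805393 [ 535.44150371 -171.29942964    0.        ]
```

View pics/n_wrist.png

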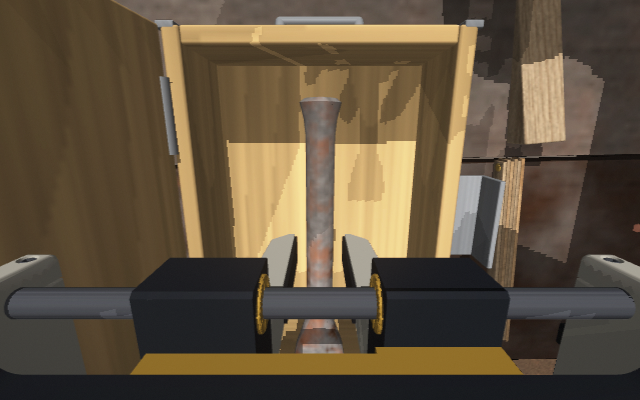

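View pics/n_side.png

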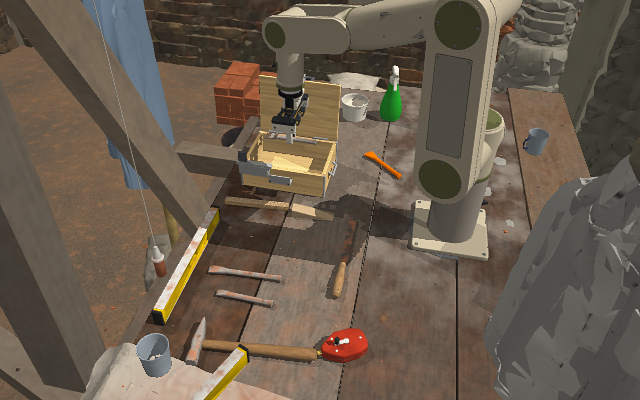

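Call:
jog_arm(gripper=[1, 1, 1, 1, 1, 1, 1, 1], offset=[[0, 0, 0.3], [0, 0, 0.3], [0, 0, 0.2], [0, 0, 0.15], [0, 0, 0.1], [0, 0, 0.06], [0, 0, 0], [0, 0, 0]], twist=[0, 0, 0, 0, 0, 0, 0, 0])

```text
time_s: 16.15
tcp_pos: [534.0, -169.0, 40.2]
ee_rot: [-3.141, 0.001, 3.122]
ft_force: [0.2, -0.2, -1.3]
grip_width: 26.9
```

Call:
jog_arm(gripper=[1, 0.5, 0.5, 0.5, 0.5, 0.5], offset=[[0, 0, 0.02], [0, 0, 0], [0, 0, 0], [0, 0, 0], [0, 0, 0], [0, 0, 0]], twist=[0, 0, 0, 0, 0, 0])

```text
time_s: 16.65
tcp_pos: [533.8, -169.5, 38.1]
ee_rot: [-3.141, 0.001, 3.122]
ft_force: [-0.1, 0.3, 0.3]
grip_width: 46.2
```

Call:
jog_arm(gripper=[0.5, 0.5, 0.5, 0.5, 0.5, 0.5, 0.5], offset=[[0, 0, -0.1], [0, 0, -0.3], [0, 0, -0.3], [0, 0, -0.3], [0, 0, -0.3], [0, 0, 0], [0, 0, 0]], twist=[0, 0, 0, 0, 0, 0, 0])

```text
time_s: 17.23
tcp_pos: [535.3, -170.1, 171.2]
ee_rot: [-3.139, 0.005, 3.122]
ft_force: [0.8, 0.3, -0.8]
grip_width: 46.6
```

```bash
python3 - <<'E'
from h import *
for n in("side","wrist"): save(camera(n),"o_"+n)
s=get_state();print(s["tcp_pos"].round(1),s["ee_rot"].round(3),s["ft_force"].round(1),s["grip_width"])
E
```

```text
[ 533.1 -169.2  167.2] [ 3.141e+00 -1.000e-03  3.122e+00] [-0.7 -0.3 -0.8] 46.4102196600519
```

View pics/o_wrist.png

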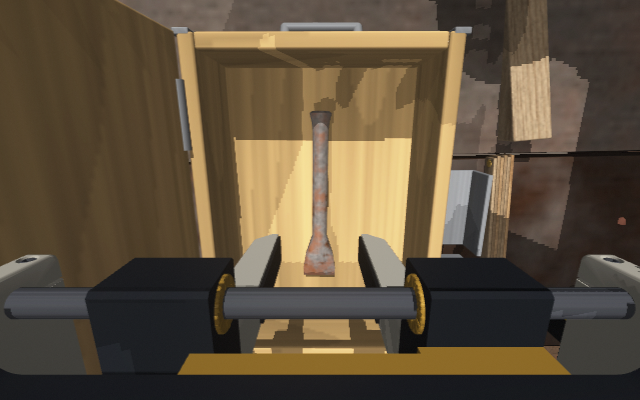

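View pics/o_side.png

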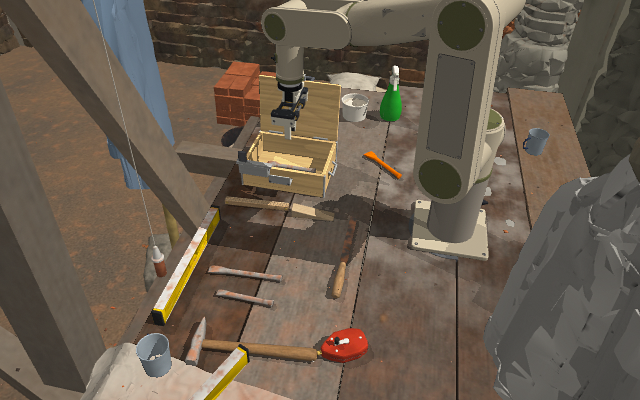

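Call:
jog_arm(gripper=[0.35, 0.35, 0.35, 0.35, 0.35, 0.35, 0.35, 0.35, 0.35, 0.35], offset=[[0, 0.37, 0], [0, 0.37, 0], [0, 0.37, 0], [0, 0.37, 0], [0, 0.37, 0], [0, 0.37, 0], [0, 0.37, 0], [0, 0.37, 0], [0, 0.37, 0], [0, 0.37, 0]], twist=[0, 0, 0, 0, 0, 0, 0, 0, 0, 0])

```text
time_s: 18.17
tcp_pos: [539.3, 202.1, 165.5]
ee_rot: [-3.141, -0.003, 3.122]
ft_force: [0.4, 0.1, -0.8]
grip_width: 60.8
```

Call:
jog_arm(gripper=[0.35, 0.35, 0.35, 0.35, 0.35, 0.35, 0.35], offset=[[0, 0.37, 0], [0, 0.37, 0], [0, 0.37, 0], [0, 0, 0], [0, 0, 0], [0, 0, 0], [0, 0, 0]], twist=[0, 0, 0, -0.12, 0, 0, 0])

```text
time_s: 18.75
tcp_pos: [542.5, 310.4, 166.3]
ee_rot: [-3.14, -0.002, -3.104]
ft_force: [0.3, -1.2, 0.5]
grip_width: 60.5
```

```bash
python3 - <<'E'
from h import *
for n in("side","wrist","top"): save(camera(n),"p_"+n)
s=get_state();print(s["tcp_pos"].round(1),s["ee_rot"].round(3),s["ft_force"].round(1),s["grip_width"])
E
```

```text
[543.2 310.3 167.4] [-3.141 -0.    -3.104] [ 0.1 -0.7  0.9] 60.1892199653271
```

View pics/p_wrist.png

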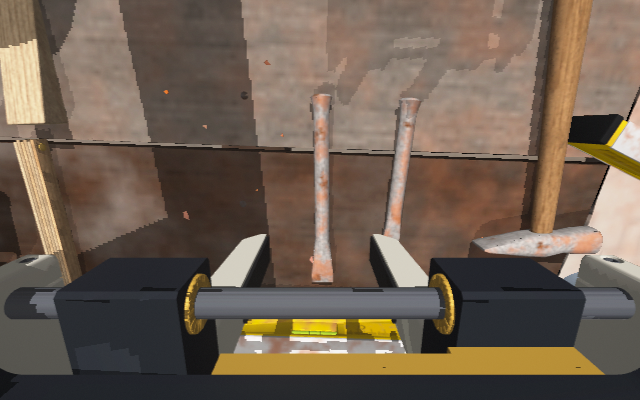

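View pics/p_top.png

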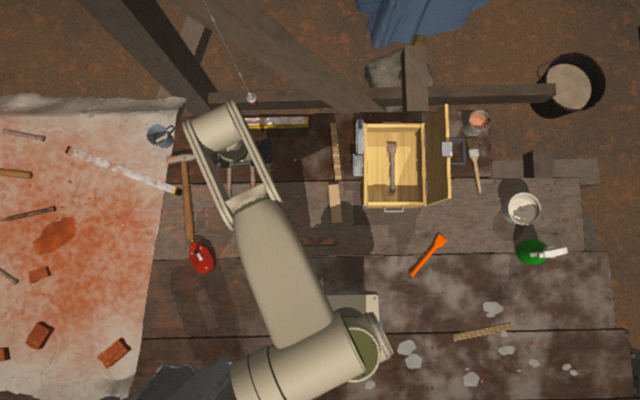

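Call:
jog_arm(gripper=[0.35, 0.35, 0.35, 0.35, 0.35, 0.35, 0.35, 0.35], offset=[[0, 0.01, 0.35], [0, 0, 0.35], [0, 0, 0.3], [0, 0, 0.2], [0, 0, 0.15], [0, 0, 0.1], [0, 0, 0], [0, 0, 0]], twist=[0, 0, 0, 0, 0, 0, 0, 0])

```text
time_s: 19.57
tcp_pos: [543.4, 312.1, 22.9]
ee_rot: [3.142, 0.0, -3.102]
ft_force: [0.8, 0.4, 0.1]
grip_width: 60.4
```

Call:
jog_arm(gripper=[1, 1, 1, 1, 1, 1, 1, 1], offset=[[0, 0, 0.01], [0, 0, 0], [0, 0, 0], [0, 0, 0], [0, 0, 0], [0, 0, 0], [0, 0, 0], [0, 0, 0]], twist=[0, 0, 0, 0, 0, 0, 0, 0], force=45)

```text
time_s: 20.23
tcp_pos: [543.0, 312.6, 21.7]
ee_rot: [3.142, 0.0, -3.101]
ft_force: [-0.7, 0.1, 0.6]
grip_width: 18.9
```

Call:
jog_arm(gripper=[1, 1, 1, 1, 1, 1, 1], offset=[[0, 0, -0.1], [0, 0, -0.2], [0, 0, -0.3], [0, 0, -0.3], [0, 0, -0.4], [0, 0, 0], [0, 0, 0]], twist=[0, 0, 0, 0, 0, 0, 0])

```text
time_s: 20.82
tcp_pos: [545.1, 313.5, 155.9]
ee_rot: [3.139, 0.006, -3.101]
ft_force: [0.1, -0.4, -3.4]
grip_width: 19.0
```

```bash
python3 - <<'E'
from h import *
save(camera("wrist"),"q_w")
s=get_state();print(s["tcp_pos"].round(1),s["ee_rot"].round(3),s["ft_force"].round(1),s["grip_width"])
E
```

```text
[543.5 312.8 152.9] [ 3.141e+00  2.000e-03 -3.101e+00] [ 0.2  0.7 -4.3] 18.805659213406187
```

View pics/q_w.png

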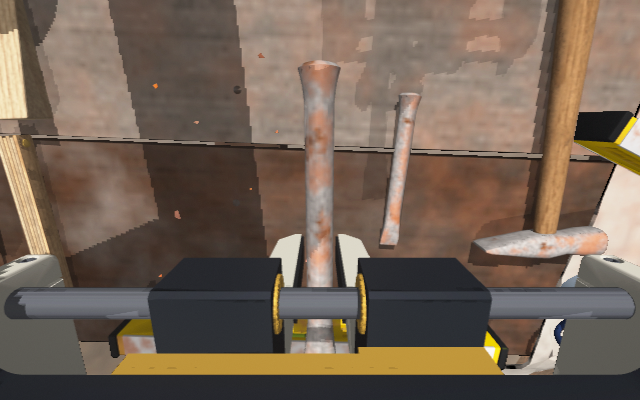

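Call:
jog_arm(gripper=[1, 1, 1, 1, 1, 1, 1, 1, 1, 1], offset=[[0, 0, -0.25], [0, -0.3, 0], [0, -0.36, 0], [0, -0.36, 0], [0, -0.36, 0], [0, -0.36, 0], [0, -0.36, 0], [0, -0.36, 0], [0, -0.36, 0], [0, -0.36, 0]], twist=[0.12, 0, 0, 0, 0, 0, 0, 0, 0, 0])

```text
time_s: 21.7
tcp_pos: [534.7, -6.9, 174.1]
ee_rot: [3.141, -0.004, 3.122]
ft_force: [0.6, -0.1, -2.4]
grip_width: 18.9
```

Call:
jog_arm(gripper=[1, 1, 1, 1, 1, 1, 1], offset=[[0, -0.36, 0], [0, -0.36, 0], [0, -0.36, 0], [0, -0.1, 0], [0, 0, 0], [0, 0, 0], [0, 0, 0]], twist=[0, 0, 0, 0, 0, 0, 0])

```text
time_s: 22.28
tcp_pos: [533.7, -122.1, 175.3]
ee_rot: [3.14, -0.002, 3.122]
ft_force: [0.7, -0.1, -2.6]
grip_width: 18.5
```

```bash
python3 - <<'E'
from h import *
for n in("side","wrist"): save(camera(n),"r_"+n)
s=get_state();print(s["tcp_pos"].round(1),s["ee_rot"].round(3),s["ft_force"].round(1),s["grip_width"])
E
```

```text
[ 534.2 -121.8  176. ] [ 3.141e+00 -1.000e-03  3.123e+00] [-0.3  0.4 -3.2] 18.660734617818772
```

View pics/r_wrist.png

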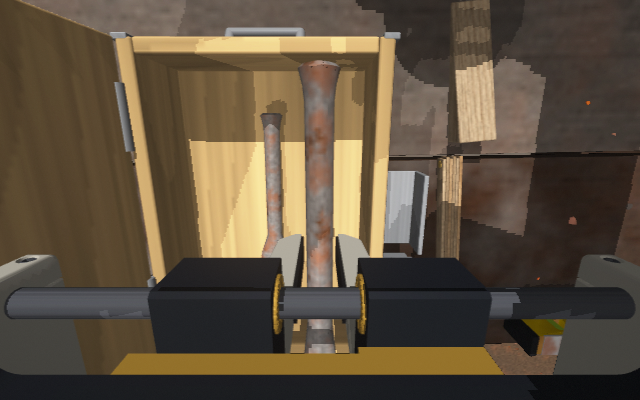

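Call:
jog_arm(gripper=[1, 1, 1, 1, 1, 1, 1, 1], offset=[[0, 0, 0.35], [0, 0, 0.3], [0, 0, 0.3], [0, 0, 0.2], [0, 0, 0.15], [0, 0, 0.08], [0, 0, 0], [0, 0, 0]], twist=[0, 0, 0, 0, 0, 0, 0, 0])

```text
time_s: 23.05
tcp_pos: [534.6, -122.7, 39.0]
ee_rot: [3.141, -0.0, 3.123]
ft_force: [-0.4, -0.3, -2.2]
grip_width: 18.5
```

Call:
jog_arm(gripper=[0.69, 0.69, 0.69, 0.69, 0.69, 0.69, 0.69, 0.69, 0.69, 0.69], offset=[[0, 0, 0], [0, 0, 0], [0, 0, 0], [0, 0, 0], [0, 0, -0.1], [0, 0, -0.3], [0, 0, -0.3], [0, 0, -0.3], [0, 0, -0.4], [0, 0, 0]], twist=[0, 0, 0, 0, 0, 0, 0, 0, 0, 0])

```text
time_s: 23.88
tcp_pos: [538.6, -124.9, 188.9]
ee_rot: [-3.137, 0.013, 3.122]
ft_force: [0.6, -0.2, 1.8]
grip_width: 28.7
```

```bash
python3 - <<'E'
from h import *
for n in("side","wrist"): save(camera(n),"s_"+n)
s=get_state();print(s["tcp_pos"].round(1),s["ee_rot"].round(3),s["ft_force"].round(1),s["grip_width"])
E
```

```text
[ 536.2 -124.   182.4] [-3.14   0.006  3.122] [-0.5 -0.2 -2. ] 29.11683590891919
```

View pics/s_wrist.png

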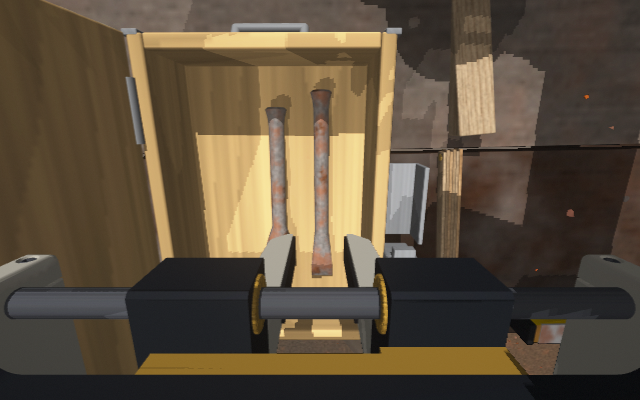

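View pics/s_side.png

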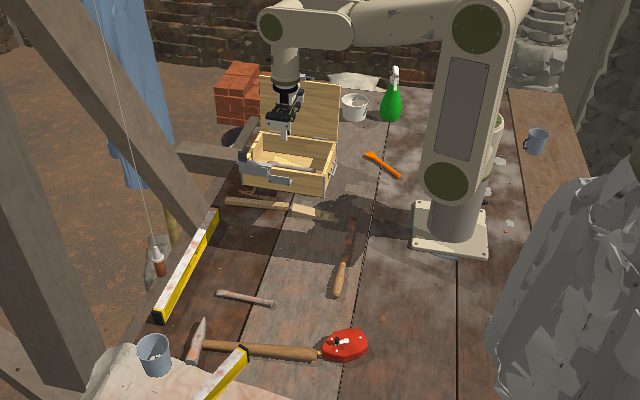

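Call:
jog_arm(gripper=[0.35, 0.35, 0.35, 0.35, 0.35, 0.35, 0.35, 0.35, 0.35, 0.35], offset=[[0.13, 0.36, 0], [0.13, 0.36, 0], [0, 0.37, 0], [0, 0.37, 0], [0, 0.37, 0], [0, 0.37, 0], [0, 0.37, 0], [0, 0.37, 0], [0, 0.37, 0], [0, 0.37, 0]], twist=[0, 0, 0, 0, 0, 0, 0, 0, 0, 0])

```text
time_s: 24.82
tcp_pos: [514.5, 246.6, 177.3]
ee_rot: [-3.141, -0.002, 3.122]
ft_force: [1.5, 0.1, -1.1]
grip_width: 60.5
```

Call:
jog_arm(gripper=[0.35, 0.35, 0.35, 0.35, 0.35, 0.35, 0.35], offset=[[0, 0.37, 0], [0, 0.37, 0], [0, 0.37, 0], [0, 0.36, 0], [0, 0, 0], [0, 0, 0], [0, 0, 0]], twist=[0, 0, 0, 0.044, 0, 0, 0])

```text
time_s: 25.4
tcp_pos: [517.9, 391.4, 177.1]
ee_rot: [-3.14, -0.002, 3.101]
ft_force: [-0.8, -0.3, -0.4]
grip_width: 60.6
```

```bash
python3 - <<'E'
from h import *
for n in("side","wrist","top"): save(camera(n),"t_"+n)
s=get_state();print(s["tcp_pos"].round(1),s["ee_rot"].round(3),s["ft_force"].round(1),s["grip_width"])
E
```

```text
[518.7 390.7 178.4] [-3.141 -0.     3.098] [ 0.3 -0.3 -0.2] 60.250668011003526
```

View pics/t_wrist.png

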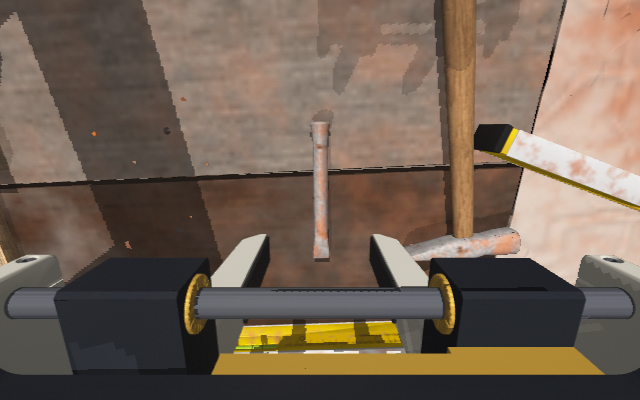

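View pics/t_top.png

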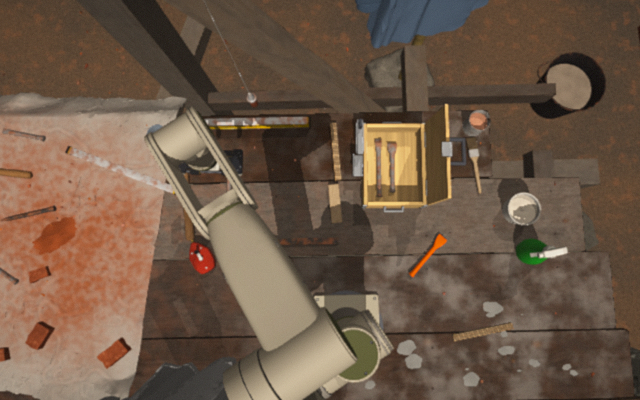

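Call:
jog_arm(gripper=[0.35, 0.35, 0.35, 0.35, 0.35, 0.35, 0.35, 0.35], offset=[[0, 0.005, 0.38], [0, 0, 0.38], [0, 0, 0.35], [0, 0, 0.2], [0, 0, 0.15], [0, 0, 0.1], [0, 0, 0], [0, 0, 0]], twist=[0, 0, 0, 0, 0, 0, 0, 0])

```text
time_s: 26.22
tcp_pos: [519.3, 392.5, 23.6]
ee_rot: [3.141, 0.001, 3.099]
ft_force: [1.0, 0.6, 0.6]
grip_width: 60.6
```

Call:
jog_arm(gripper=[1, 1, 1, 1, 1, 1, 1, 1], offset=[[0, 0, 0.01], [0, 0, 0], [0, 0, 0], [0, 0, 0], [0, 0, 0], [0, 0, 0], [0, 0, 0], [0, 0, 0]], twist=[0, 0, 0, 0, 0, 0, 0, 0], force=45)

```text
time_s: 26.88
tcp_pos: [518.6, 392.5, 21.7]
ee_rot: [-3.141, 0.0, 3.1]
ft_force: [0.3, -0.7, 1.4]
grip_width: 16.5
```

Call:
jog_arm(gripper=[1, 1, 1, 1, 1, 1, 1, 1], offset=[[0, 0, -0.1], [0, 0, -0.2], [0, 0, -0.35], [0, 0, -0.4], [0, 0, -0.4], [0, 0, -0.1], [0, 0, 0], [0, 0, 0]], twist=[0, 0, 0, 0, 0, 0, 0, 0])

```text
time_s: 27.55
tcp_pos: [518.6, 392.6, 176.6]
ee_rot: [3.141, 0.001, 3.1]
ft_force: [-0.4, -1.0, -3.1]
grip_width: 16.6
```

```bash
python3 - <<'E'
from h import *
save(camera("wrist"),"u_w")
s=get_state();print(s["tcp_pos"].round(1),s["ee_rot"].round(3),s["ft_force"].round(1),s["grip_width"])
E
```

```text
[517.6 392.  174.5] [-3.14e+00 -2.00e-03  3.10e+00] [ 0.1  0.4 -3.9] 16.16823470964541
```

View pics/u_w.png

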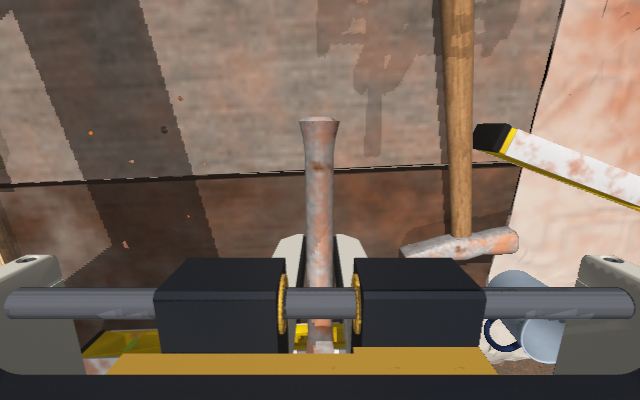

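Call:
jog_arm(gripper=[1, 1, 1, 1, 1, 1, 1, 1, 1, 1], offset=[[-0.14, -0.3, 0], [-0.14, -0.36, 0], [0, -0.36, 0], [0, -0.36, 0], [0, -0.36, 0], [0, -0.36, 0], [0, -0.36, 0], [0, -0.36, 0], [0, -0.36, 0], [0, -0.36, 0]], twist=[-0.044, 0, 0, 0, 0, 0, 0, 0, 0, 0])

```text
time_s: 28.43
tcp_pos: [536.5, 36.2, 173.0]
ee_rot: [3.142, -0.006, 3.122]
ft_force: [0.7, -0.3, -2.5]
grip_width: 16.5
```

Call:
jog_arm(gripper=[1, 1, 1, 1, 1, 1, 1, 1, 1], offset=[[0, -0.36, 0], [0, -0.36, 0], [0, -0.36, 0], [0, -0.36, 0], [0, -0.36, 0], [0, -0.2, 0], [0, 0, 0], [0, 0, 0], [0, 0, 0]], twist=[0, 0, 0, 0, 0, 0, 0, 0, 0])

```text
time_s: 29.18
tcp_pos: [533.6, -161.1, 174.1]
ee_rot: [3.14, -0.004, 3.121]
ft_force: [0.2, 0.0, -2.6]
grip_width: 16.3
```

```bash
python3 - <<'E'
from h import *
for n in("side","wrist"): save(camera(n),"v_"+n)
s=get_state();print(s["tcp_pos"].round(1),s["ee_rot"].round(3),s["ft_force"].round(1),s["grip_width"])
E
```

```text
[ 534.4 -160.7  175.3] [ 3.140e+00 -2.000e-03  3.123e+00] [-0.6  0.1 -1.7] 16.626820886690368
```

View pics/v_wrist.png

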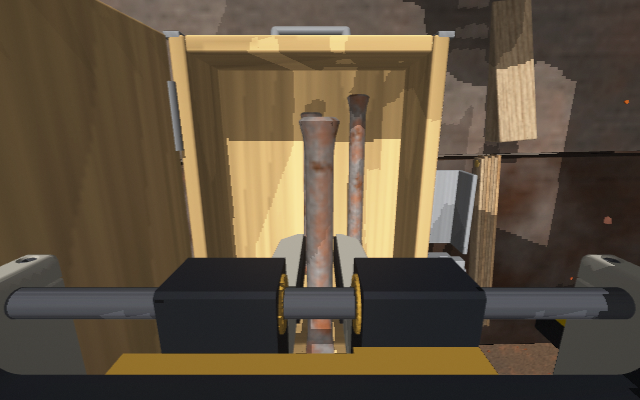

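Call:
jog_arm(gripper=[1, 1, 1, 1, 1, 1, 1, 1, 1], offset=[[0, 0.146, 0], [0, 0, 0], [0, 0, 0.3], [0, 0, 0.3], [0, 0, 0.25], [0, 0, 0.2], [0, 0, 0.13], [0, 0, 0], [0, 0, 0]], twist=[0, 0, 0, 0, 0, 0, 0, 0, 0])

```text
time_s: 30.03
tcp_pos: [535.1, -146.9, 58.6]
ee_rot: [3.141, -0.001, 3.123]
ft_force: [1.5, 0.1, -1.4]
grip_width: 16.5
```

```bash
python3 - <<'E'
from h import *
save(camera("wrist"),"w_w")
s=get_state();print(s["tcp_pos"].round(1),s["ee_rot"].round(3),s["ft_force"].round(1),s["grip_width"])
E
```

```text
[ 536.  -147.4   59.8] [-3.141e+00  1.000e-03  3.122e+00] [ 0.1  0.1 -1.3] 16.604740841754165
```

View pics/w_w.png

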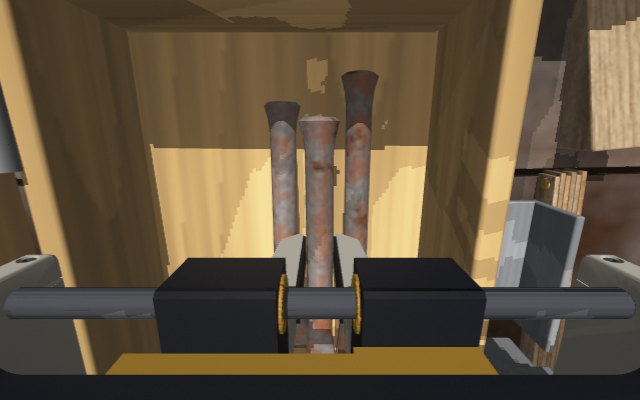

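Call:
jog_arm(gripper=[0.72, 0.72, 0.72, 0.72, 0.72, 0.72, 0.72, 0.72, 0.72, 0.72], offset=[[0, 0, 0.015], [0, 0, 0], [0, 0, 0], [0, 0, 0], [0, 0, -0.1], [0, 0, -0.3], [0, 0, -0.3], [0, 0, -0.4], [0, 0, -0.4], [0, 0, 0]], twist=[0, 0, 0, 0, 0, 0, 0, 0, 0, 0])

```text
time_s: 30.92
tcp_pos: [539.5, -149.4, 218.4]
ee_rot: [-3.136, 0.014, 3.122]
ft_force: [1.6, -1.1, 1.1]
grip_width: 25.9
```

Call:
jog_arm(gripper=[0.72, 0.72], offset=[[0, 0, 0], [0, 0, 0]], twist=[0, 0])

```text
time_s: 31.08
tcp_pos: [535.4, -147.8, 207.8]
ee_rot: [-3.141, 0.001, 3.122]
ft_force: [-0.7, 1.1, -0.0]
grip_width: 26.1
```

```bash
python3 - <<'E'
from h import *
for n in("side","wrist"): save(camera(n),"x_"+n)
s=get_state();print(s["tcp_pos"].round(1),s["ee_rot"].round(3),s["ft_force"].round(1),s["grip_width"])
E
```

```text
[ 534.3 -147.3  205.7] [ 3.141e+00 -2.000e-03  3.122e+00] [-0.9  0.4  0.3] 26.153859053749525
```

View pics/x_wrist.png

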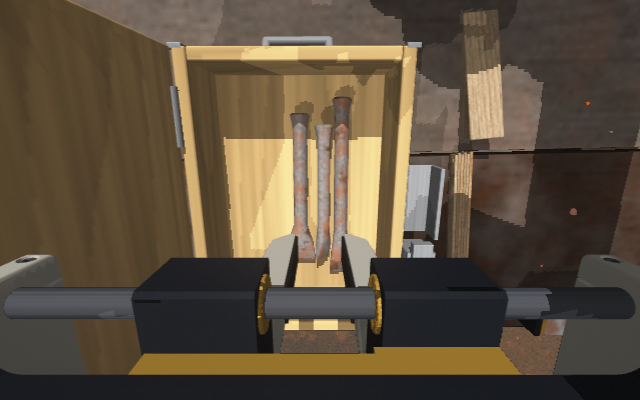

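View pics/x_side.png

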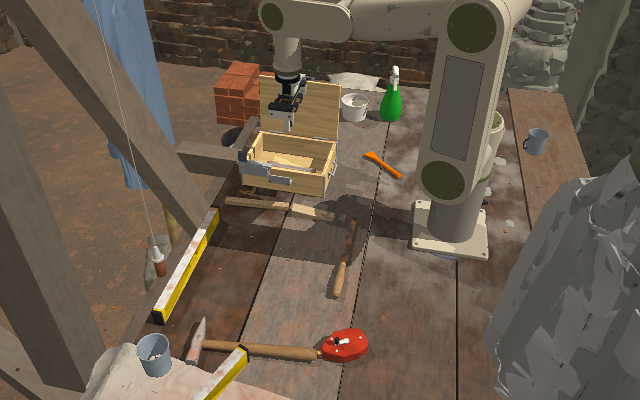

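Call:
jog_arm(gripper=[0.66, 0.66, 0.66, 0.66, 0.66, 0.66, 0.66, 0.66], offset=[[0, 0, -0.3], [0, 0, -0.4], [0, 0, -0.4], [0, 0, -0.4], [0, 0, -0.3], [0, 0, 0], [0, 0, 0], [0, 0, 0]], twist=[0, 0, 0, 0, 0, 0, 0, 0])

```text
time_s: 31.85
tcp_pos: [534.9, -147.5, 384.9]
ee_rot: [3.141, -0.003, 3.122]
ft_force: [-0.2, 0.4, 0.0]
grip_width: 31.8
```

Call:
jog_arm(gripper=[0.66, 0.66, 0.66, 0.66, 0.66, 0.66, 0.66, 0.66, 0.66, 0.66], offset=[[0, -0.3, 0], [0, -0.35, 0], [0, -0.35, 0], [0, -0.35, 0], [0, -0.35, 0], [0, -0.21, 0], [0, 0, 0], [0, 0, 0], [0, 0, 0], [0, 0, 0]], twist=[0, 0, 0, 0, 0, 0, 0, 0, 0, 0])

```text
time_s: 32.68
tcp_pos: [531.6, -337.1, 386.2]
ee_rot: [3.14, -0.001, 3.123]
ft_force: [-0.0, -0.3, -0.0]
grip_width: 31.7
```

```bash
python3 - <<'E'
from h import *
c=camera("wrist");save(c,"y_wrist");
s=get_state();print(s["tcp_pos"].round(1),s["ee_rot"].round(3),s["qpos"].round(2),s["grip_width"])
for y in(35,-35):print(proj(c,(532.3+y,-338.5-y*.0195,274.6)))
E
```

```text
[ 531.7 -337.1  386.8] [ 3.141 -0.     3.123] [-0.65  0.2   1.14  0.    1.8  -2.2 ] 31.89297689855653
[318.29056583 244.42420963]
[318.39029592 170.12148173]
```

View pics/y_wrist.png

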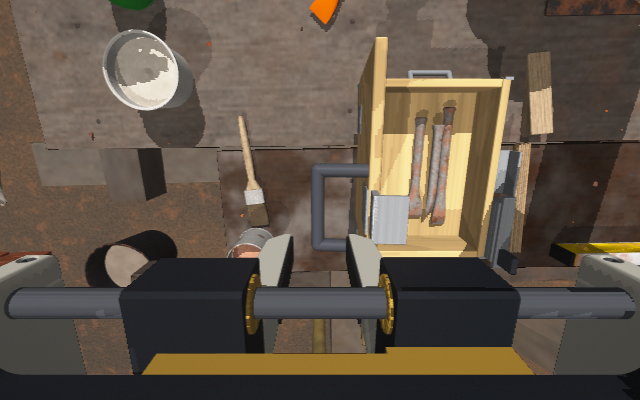

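Call:
jog_arm(gripper=[0.66, 0.66, 0.66, 0.66, 0.66, 0.66, 0.66, 0.66], offset=[[0, -0.012, 0.2], [0, 0, 0.25], [0, 0, 0.25], [0, 0, 0.2], [0, 0, 0.15], [0, 0, 0.06], [0, 0, 0], [0, 0, 0]], twist=[0, 0, 0, 0, 0, 0, 0, 0])

```text
time_s: 33.4
tcp_pos: [531.8, -339.2, 277.0]
ee_rot: [-3.141, 0.001, 3.123]
ft_force: [0.3, 0.2, 0.4]
grip_width: 31.7
```

Call:
jog_arm(gripper=[1, 1, 1, 1, 1, 1], offset=[[0, 0, 0], [0, 0, 0], [0, 0, 0], [0, 0, 0], [0, 0, 0], [0, 0, 0]], twist=[0, 0, 0, 0, 0, 0], force=30)

```text
time_s: 33.9
tcp_pos: [531.9, -339.8, 277.1]
ee_rot: [-3.141, 0.001, 3.122]
ft_force: [0.8, 0.7, 4.3]
grip_width: 11.1
```

```bash
python3 - <<'E'
from h import *
c=camera("wrist");save(c,"z_wrist");c=camera("side"); cv2.imwrite("pics/z_s.png",cv2.resize(np.ascontiguousarray(c["color"][40:220,200:360,::-1]),None,fx=3.3,fy=3.3))
s=get_state();p=s["tcp_pos"];print(p.round(1),s["ft_force"].round(1),s["grip_width"])
a0=np.arctan2(54,194)
ex=np.array([np.sin(TH),-np.cos(TH)]);x=(p[:2]-CH)@ex-102;z=p[2]-85
print("angle",np.arctan2(z,-x)-a0,"r",np.hypot(x,z))
E
```

```text
[ 531.9 -339.9  277.1] [0.8 0.8 5.7] 11.043726877728082
angle 1.6472466852750587 r 204.30838965862426
```

View pics/z_wrist.png

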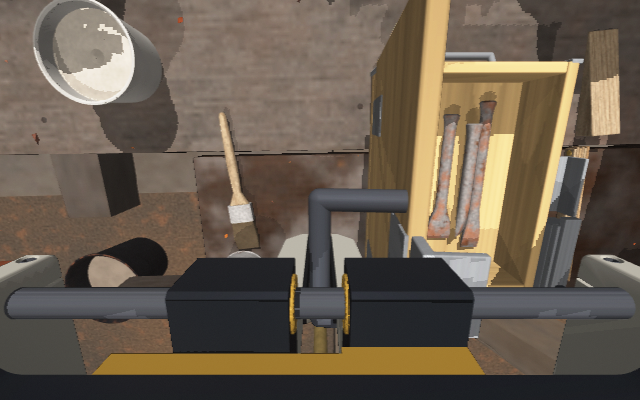

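View pics/z_s.png

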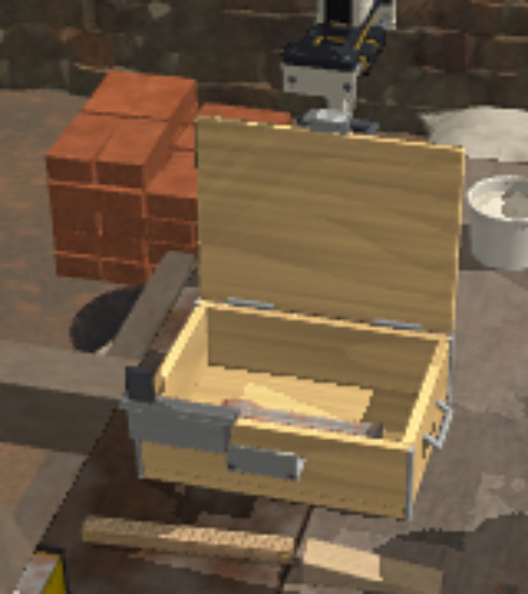

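```bash
python3 - <<'E'
import numpy as np
a0=np.arctan2(54,194);r0=np.hypot(54,194)
th=np.array([1.647,1.6,1.52]+[1.52-.1*i for i in range(1,15)]+[.06,0])
r=np.linspace(203.5,r0,len(th))
x=-r*np.cos(a0+th);z=r*np.sin(a0+th)
print(th.round(2).tolist());
for i in range(1,len(th)):print(th[i].round(2),(-(x[i]-x[i-1])/100).round(3),(-(z[i]-z[i-1])/100).round(3), (x[i]+102).round(1),(z[i]+85).round(1))
E
```

```text
[1.65, 1.6, 1.52, 1.42, 1.32, 1.22, 1.12, 1.02, 0.92, 0.82, 0.72, 0.62, 0.52, 0.42, 0.32, 0.22, 0.12, 0.06, 0.0]
1.6 0.091 -0.029 162.2 279.3
1.52 0.157 -0.041 146.5 283.3
1.42 0.2 -0.033 126.5 286.7
1.32 0.203 -0.013 106.2 288.0
1.22 0.203 0.007 85.9 287.3
1.12 0.201 0.027 65.8 284.5
1.02 0.197 0.047 46.1 279.8
0.92 0.191 0.067 27.0 273.2
0.82 0.184 0.085 8.6 264.6
0.72 0.174 0.103 -8.8 254.3
0.62 0.163 0.12 -25.0 242.3
0.52 0.15 0.136 -40.0 228.8
0.42 0.136 0.15 -53.6 213.8
0.32 0.12 0.162 -65.6 197.5
0.22 0.103 0.173 -75.9 180.2
0.12 0.085 0.183 -84.4 161.9
0.06 0.042 0.114 -88.5 150.6
0.0 0.035 0.116 -92.0 139.0
```

Call:
jog_arm(gripper=[1, 1, 1, 1, 1, 1, 1, 1, 1, 1], offset=[[0, 0.091, -0.029], [0, 0.157, -0.041], [0, 0.2, -0.033], [0, 0.203, -0.013], [0, 0.203, 0.007], [0, 0.201, 0.027], [0, 0.197, 0.047], [0, 0.191, 0.067], [0, 0, 0], [0, 0, 0]], twist=[0, 0, 0, 0, 0, 0, 0, 0, 0, 0])

```text
time_s: 34.83
tcp_pos: [534.9, -193.4, 273.3]
ee_rot: [3.14, 0.001, 3.124]
ft_force: [1.3, 6.3, 4.8]
grip_width: 11.0
```

```bash
cat > ang.py <<'E'
from h import *
s=get_state();p=s["tcp_pos"];print(p.round(1),s["ee_rot"].round(3),s["ft_force"].round(1),s["grip_width"].round(1))
a0=np.arctan2(54,194)
ex=np.array([np.sin(TH),-np.cos(TH)]);x=(p[:2]-CH)@ex;z=p[2]
print("chest x,z",x.round(1),z.round(1),"angle",np.arctan2(z-85,-(x-102))-a0,"r",np.hypot(x-102,z-85))
E
python3 ang.py
```

```text
Traceback (most recent call last):
  File "ang.py", line 2, in <module>
    s=get_state();p=s["tcp_pos"];print(p.round(1),s["ee_rot"].round(3),s["ft_force"].round(1),s["grip_width"].round(1))
                                                                                              ^^^^^^^^^^^^^^^^^^^^^
AttributeError: 'float' object has no attribute 'round'
```

Call:
jog_arm(gripper=[1, 1, 1, 1, 1, 1, 1, 1, 1, 1], offset=[[0, 0.184, 0.085], [0, 0.174, 0.103], [0, 0.163, 0.12], [0, 0.15, 0.136], [0, 0.136, 0.15], [0, 0.12, 0.162], [0, 0.103, 0.173], [0, 0.085, 0.183], [0, 0, 0], [0, 0, 0]], twist=[0, 0, 0, 0, 0, 0, 0, 0, 0, 0])

```text
time_s: 35.67
tcp_pos: [537.2, -83.4, 160.4]
ee_rot: [3.141, 0.001, 3.123]
ft_force: [6.7, 1.1, -4.0]
grip_width: 11.0
```

```bash
sed -i 's/,s\["grip_width"\].round(1)/,s["grip_width"]/' ang.py; python3 ang.py; python3 - <<'E'
from h import *
c=camera("side"); cv2.imwrite("pics/za_s.png",cv2.resize(np.ascontiguousarray(c["color"][40:220,200:360,::-1]),None,fx=3.3,fy=3.3))
E
```

```text
[537.2 -83.4 160.4] [3.141e+00 1.000e-03 3.123e+00] [ 6.7  1.1 -4. ] 11.01455712466619
chest x,z -84.9 160.4 angle 0.11201006478162628 r 201.5473355841586
```

View pics/za_s.png

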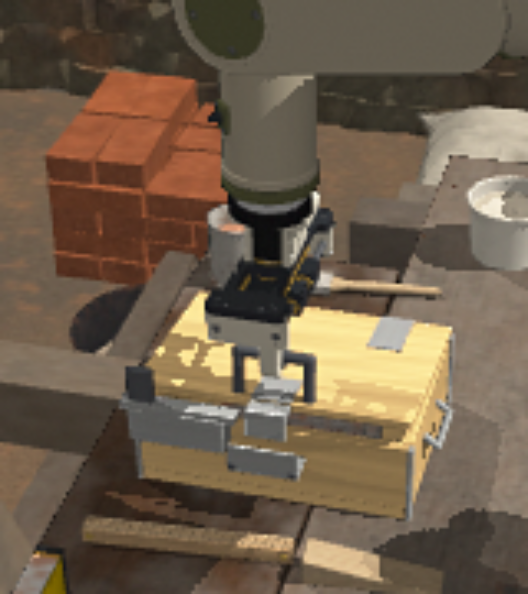

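Call:
jog_arm(gripper=[1, 1, 1, 1, 1, 1, 1], offset=[[0, 0.03, 0.08], [0, 0.025, 0.08], [0, 0.015, 0.05], [0, 0, 0.02], [0, 0, 0], [0, 0, 0], [0, 0, 0]], twist=[0, 0, 0, 0, 0, 0, 0])

```text
time_s: 36.3
tcp_pos: [537.3, -76.4, 138.9]
ee_rot: [3.141, 0.001, 3.122]
ft_force: [3.0, 5.0, 5.7]
grip_width: 10.5
```

```bash
python3 ang.py; python3 - <<'E'
from h import *
c=camera("side"); cv2.imwrite("pics/zb_s.png",cv2.resize(np.ascontiguousarray(c["color"][100:210,230:350,::-1]),None,fx=5,fy=5,interpolation=cv2.INTER_CUBIC))
E
```

```text
[537.3 -76.4 138.9] [3.141e+00 1.000e-03 3.122e+00] [3.  5.  5.7] 10.468888272486145
chest x,z -91.9 138.9 angle -0.0005581083169530765 r 201.23525172205592
```

View pics/zb_s.png

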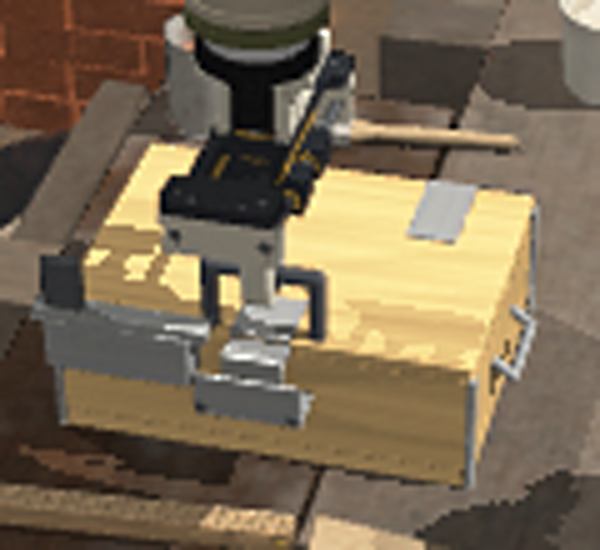

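Call:
jog_arm(gripper=[1, 1, 1, 1, 1], offset=[[0, 0, 0.02], [0, 0, 0.02], [0, 0, 0], [0, 0, 0], [0, 0, 0]], twist=[0, 0, 0, 0, 0])

```text
time_s: 36.77
tcp_pos: [537.8, -76.4, 138.2]
ee_rot: [3.141, 0.003, 3.122]
ft_force: [-9.9, 7.4, 30.2]
grip_width: 11.1
```

```bash
python3 ang.py
```

```text
[537.8 -76.4 138.2] [3.141e+00 3.000e-03 3.122e+00] [-9.9  7.4 30.2] 11.082952142240671
chest x,z -91.9 138.2 angle -0.003673660578881799 r 201.07316101940197
```

Call:
jog_arm(gripper=[0.5, 0.5, 0.5, 0.5, 0.5, 0.5, 0.5, 0.5], offset=[[0, 0, 0], [0, 0, 0], [0, 0, 0], [0, 0, 0], [0, 0, -0.2], [0, 0, -0.35], [0, 0, 0], [0, 0, 0]], twist=[0, 0, 0, 0, 0, 0, 0, 0])

```text
time_s: 37.43
tcp_pos: [538.0, -77.5, 191.7]
ee_rot: [-3.141, 0.004, 3.122]
ft_force: [-0.2, 0.3, -0.5]
grip_width: 46.3
```

Call:
jog_arm(gripper=[0.5, 0.5, 0.5, 0.5, 0.5, 0.5, 0.5, 0.5], offset=[[-0.3, 0.055, 0], [-0.32, 0.055, 0], [-0.32, 0.055, 0], [-0.31, 0.055, 0], [0, 0, 0], [0, 0, 0], [0, 0, 0], [0, 0, 0]], twist=[0, 0, 0, 0, 0, 0, 0, 0])

```text
time_s: 38.1
tcp_pos: [661.0, -57.7, 189.2]
ee_rot: [3.142, -0.001, 3.121]
ft_force: [-0.7, -0.1, 0.7]
grip_width: 46.6
```

```bash
python3 ang.py; python3 - <<'E'
from h import *
c=camera("side"); cv2.imwrite("pics/zc_s.png",cv2.resize(np.ascontiguousarray(c["color"][100:210,230:350,::-1]),None,fx=5,fy=5,interpolation=cv2.INTER_CUBIC))
save(camera("wrist"),"zc_w")
E
```

```text
[661.  -57.7 189.2] [ 3.142e+00 -1.000e-03  3.121e+00] [-0.7 -0.1  0.7] 46.62714829569289
chest x,z -113.1 189.2 angle 0.17977752542782033 r 238.9711776763764
```

View pics/zc_s.png

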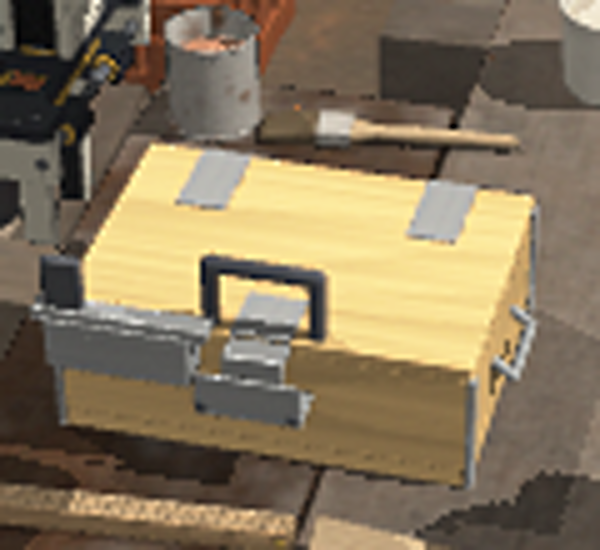

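View pics/zc_w.png

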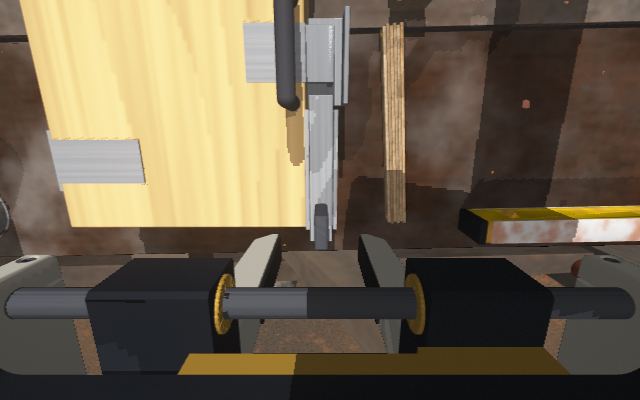

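Lid shut and tongue free; the fin sits at (321,225) between the open fingers. Descending to pinch it.

Call:
jog_arm(gripper=[0.5, 0.5, 0.5, 0.5, 0.5, 1, 1, 1, 1, 1], offset=[[-0.02, 0.01, 0.25], [0, 0, 0.2], [0, 0, 0.14], [0, 0, 0], [0, 0, 0], [0, 0, 0], [0, 0, 0], [0, 0, 0], [0, 0, 0], [0, 0, 0]], twist=[0, 0, 0, 0, 0, 0, 0, 0, 0, 0], force=25)

```text
time_s: 39.03
tcp_pos: [664.5, -56.6, 131.5]
ee_rot: [-3.141, 0.001, 3.122]
ft_force: [0.3, 0.4, -0.1]
grip_width: 17.5
```

Call:
jog_arm(gripper=[1, 1, 1, 1], offset=[[0, 0, 0], [0, 0, 0], [0, 0, 0], [0, 0, 0]], twist=[0, 0, 0, 0])

```text
time_s: 39.37
tcp_pos: [664.3, -56.7, 131.1]
ee_rot: [-3.141, 0.0, 3.122]
ft_force: [0.2, -1.6, 2.5]
grip_width: 9.6
```

Call:
jog_arm(gripper=[1, 1, 1, 1, 1, 1, 1, 1, 1, 1], offset=[[0.08, 0, 0], [0.09, 0, 0], [0.09, 0, 0], [0.09, 0, 0], [0.09, 0, 0], [0.08, 0, 0], [0.03, 0, 0], [0, 0, 0], [0, 0, 0], [0, 0, 0]], twist=[0, 0, 0, 0, 0, 0, 0, 0, 0, 0])

```text
time_s: 40.2
tcp_pos: [609.4, -55.7, 131.1]
ee_rot: [-3.141, 0.0, 3.122]
ft_force: [1.2, -2.9, 2.6]
grip_width: 10.1
```

```bash
python3 ang.py; python3 - <<'E'
from h import *
c=camera("side"); cv2.imwrite("pics/zd_s.png",cv2.resize(np.ascontiguousarray(c["color"][100:210,230:350,::-1]),None,fx=5,fy=5,interpolation=cv2.INTER_CUBIC))
E
```

```text
[609.4 -55.7 131.1] [-3.141  0.     3.122] [ 1.2 -2.9  2.6] 10.13223470050672
chest x,z -114.0 131.1 angle -0.061439958489010765 r 220.90477520954306
```

View pics/zd_s.png

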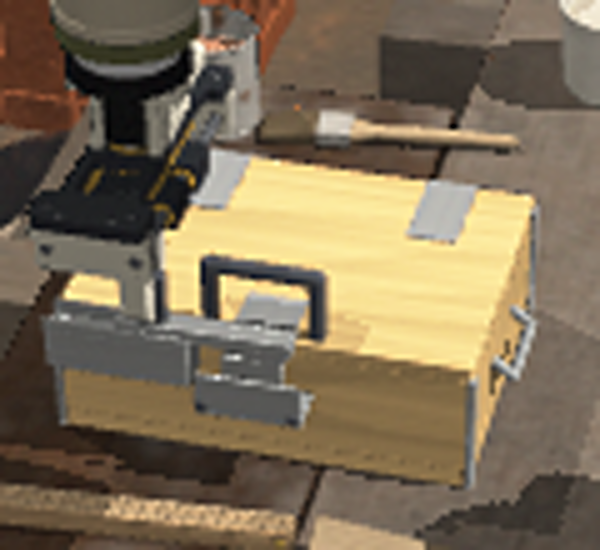

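Call:
jog_arm(gripper=[1, 1, 1, 1], offset=[[0.03, 0, 0], [0, 0, 0], [0, 0, 0], [0, 0, 0]], twist=[0, 0, 0, 0])

```text
time_s: 40.58
tcp_pos: [609.0, -55.6, 131.2]
ee_rot: [-3.141, 0.006, 3.122]
ft_force: [17.5, -2.4, -7.1]
grip_width: 9.9
```

Call:
jog_arm(gripper=[0.4, 0.4, 0.4, 0.4, 0.4, 0.4, 0.4, 0.4, 0.4, 0.4], offset=[[0, 0, 0], [0, 0, 0], [0, 0, 0], [0, 0, 0], [0, 0, 0], [0, 0, -0.2], [0, 0, -0.4], [0, 0, -0.4], [0, 0, -0.4], [0, 0, 0]], twist=[0, 0, 0, 0, 0, 0, 0, 0, 0, 0])

```text
time_s: 41.42
tcp_pos: [609.5, -55.9, 281.4]
ee_rot: [-3.14, 0.014, 3.122]
ft_force: [1.3, 0.5, 1.5]
grip_width: 55.7
```

Call:
jog_arm(gripper=[0.4, 0.4, 0.4, 0.4, 0.4, 0.4, 0.4, 0.4], offset=[[0, 0.4, 0], [0, 0.4, 0], [0, 0.4, 0], [0, 0.4, 0], [0, 0.4, 0], [0, 0, 0], [0, 0, 0], [0, 0, 0]], twist=[0, 0, 0, 0, 0, 0, 0, 0])

```text
time_s: 42.08
tcp_pos: [609.9, 144.5, 270.4]
ee_rot: [-3.141, -0.001, 3.123]
ft_force: [0.1, -0.1, 0.7]
grip_width: 55.6
```

```bash
python3 ang.py; python3 - <<'E'
from h import *
c=camera("side"); im=np.ascontiguousarray(c["color"][:,:,::-1])
z=cv2.resize(im[100:210,230:350],None,fx=5,fy=5,interpolation=cv2.INTER_CUBIC)
for p in [(-114,57,142),(-114,83,142),(-92,35,139),(-92,-35,139)]:
    u=(proj(c,ch(*p))-[230,100]+.5)*5;cv2.circle(z,tuple(int(a) for a in u),3,(0,0,255),-1)
cv2.imwrite("pics/ze_s.png",z);save(camera("top"),"ze_t")
E
```

```text
[609.9 144.5 270.4] [-3.141e+00 -1.000e-03  3.123e+00] [ 0.1 -0.1  0.7] 55.55531598043222
chest x,z -314.2 270.4 angle 0.14753286457609693 r 455.64743999844023
```

View pics/ze_s.png

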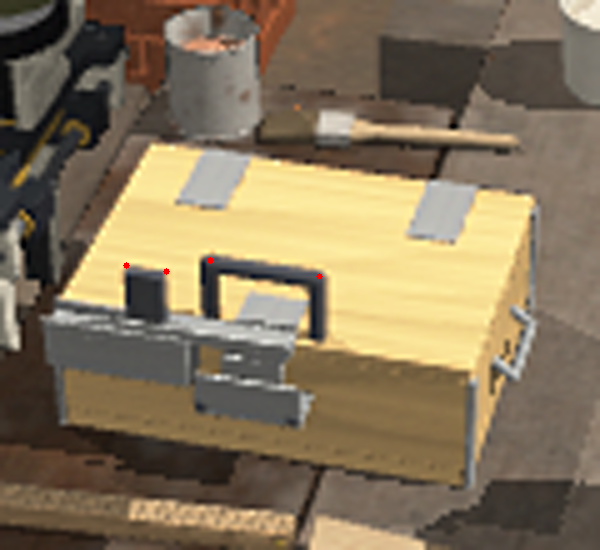

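View pics/ze_t.png

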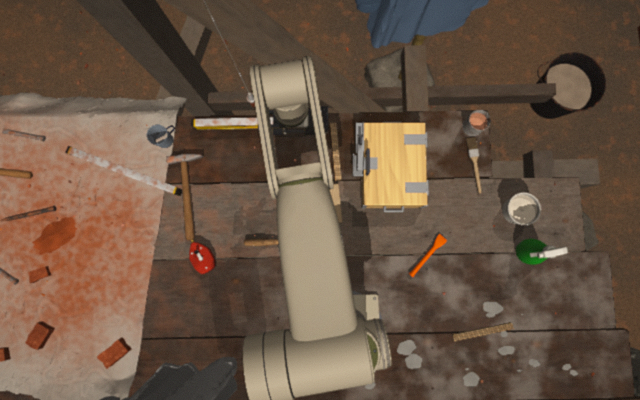

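```bash
python3 -c "
from plant import finish_job
print(finish_job())"
```

```text
the job is handed in; nothing more can be done
None
```

The job is handed in: all three steel chisels on the bench (chisel5, chisel0, chisel3) are in the chest, the lid is down and the lock bar is home. There was no chisel2: by length and shape the three were chisel0, chisel3 and chisel5. The orange look-alike, the folding rule and the wedge were left alone. I did not measure the rule and wedge positions at the end; they looked unmoved in the pictures.

- **Lock bar drawn back:** it moved about 54 mm, clear of the lid's tongue.
- **Lid raised:** about 1.65 rad, worked out from the gripper position on the handle.
- **Chisels:** the wrist picture just before closing showed all three side by side inside. Chisel3 was let go just above the gap between the other two and settled between them.
- **Lid down:** the handle came back to its shut height (138.2 mm against a nominal 139). A further push met a firm stop at about 30 N.
- **Lock bar home:** it met its end stop at about 17 N. The final side picture shows the fin at its home position and the bar over the tongue.

The last force reading was near zero with the arm clear of everything. The run took about 42 s of the 210 s allowed. None of my checks failed. The side camera sat about 1 pixel (2–3 mm) off the chest position from the other cameras, which is about its calibration limit.

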